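# Cap the sample bottles in the bench press and pull-test them

## Robot

A 6-joint arm with a two-finger parallel gripper is mounted at the origin on the work surface. World frame = base frame: x ahead of the robot, y to its left, z up, the work surface at z = 0. Lengths are in m, angles in rad, forces in N, time in s.
With the tool pointing down it reaches from about 0.4 to 0.825 m from the base axis. Payload 7 kg.
Tool frame: the origin (TCP) lies midway between the tips of the shut fingers; the grasp point (between the pads) lies hold_point_z behind it (hold_point_z is the distance from the TCP to the grasp point, in m); z points along the fingers, y is the line along which they close (so a half turn about z gives the same grasp; the last joint's range is limited). The gripper opens to 88 mm and grips with 3 to 60 N. Pads are 19 mm wide; open, the fingers measure 130 mm over their backs; the gripper's body (78 mm by 193 mm) begins 47 mm behind the grasp point.
Start: joints at [1.621, 0.359, 0.012, 0, -1.224, -0.288], TCP at [0.159, 0.656, 0.227] pointing down, gripper open.
Joint ranges: [-3.07, 3.07], [-1.43, 2.12], [-1.02, 1.25], [-3.03, 1.67], [-3.05, -0], [-3.03, 3.03]. Speed limits (rad/s): [2.39, 2.39, 3.01, 3.14, 3.14, 3.14].

## Interface

Orientations are given as [roll, pitch, yaw] about the fixed x, y, z axes, in that order (R = Rz(yaw) Ry(pitch) Rx(roll)).
In Python, from station import * gives the robot as it stands.
- The arm moves only by the tool apply_moves, never from a script. Its argument "steps" is a list of rows, each an object with "translation": the shift along the world's x, y, z scaled (see below), a list of three; "rotation": the turn, a rotation vector about the world's x, y, z scaled (see below), a list of three. A call has exactly 10 rows; each row is the pose to reach, as a shift and turn from the pose commanded when the call began; what a row does not reach only later rows make up. The controller multiplies each number of a shift by 250 mm and each number of a turn by 30 degrees. A row lasts 1/12 s, in which the tool goes at most 41.7 mm and 7.16 degrees, less where a joint would pass 70% of its speed; a pose out of reach is approached as far as the arm can. A call with a number of a shift or a turn outside -1 to 1 is refused whole. A call with a gripper value outside its range is refused whole. "jaw" is the closure, from -1 (fully open) to 1 (shut), so that 0 is half open, set as the call begins (left out, the last holds). The fingers move at their own pace and stop on an object; "newtons" is the grip in N (left out, the last holds). Time passes only in rows, so rows that repeat a pose let the fingers close, or fill a call up. It gives the time, the measured TCP pose, the force, the opening and the grip force at its end, in the units of the state.
- get_state(): the state, without advancing time (a new reading comes with each control period).
- grab_frame(name): name is "scene" or "top" or "wrist"; returns the picture (420x560x3 uint8, blue, green, red); there is no depth.
- camera_model(name): a dict with "fx", "fy", "cx", "cy" (pixels), "k1" (the pictures are not rectified: a ray, as slopes to the right and down, at radius r is drawn at 1 + k1 r^2 times it, then the intrinsics apply), "xyz" and "rotation" of the camera in the world. Camera axes: x right, y down, z forward; pixel columns grow to the right and rows downward; lengths in m; the calibration is good to about 2 mm. A picture is of the moment at which its call begins: read the wrist's pose just before it. camera_model takes no time and is no camera call; for the wrist camera it gives the pose at the moment of the call.
- job_done(): hands the job in; it is judged then, once.
The state is a dict: "t": time; "q": joint angles; "qd": joint speeds; "joint_efforts": joint torques, N m; "eef_pos": TCP position; "ee_rot": TCP orientation; "force": force on the tool from outside, world axes, zero at the start; "moment": the same for the moment, N m; "width": finger opening in m; "gripper_force": force on a finger pad.
Only numpy, scipy, OpenCV 4.12 (cv2) and the standard library are available. Lean on these libraries where they do the work, as an engineer would, in place of code of your own. Each camera call takes 0.05 s, during which the arm holds its last target. There are 200 camera calls.

## Task

Close the sample bottles standing on the bench: keeping them in series order, starting with the one nearest the press, slide them upright into the press's bottle carrier, under its hold-down lips and up to the stop end, and push the carrier fully in. Wind the press down by its crank until the platen just meets the caps, then a third of a turn more to drive the caps home, wind it back up at least a whole turn and draw the carrier right out again. Then, working along the row in the same order, tug every cap straight up by itself with about 12 N (never more than 22 N) and hold it for a second to confirm it stays home, and leave the bottles standing in the carrier with the other things on the bench undisturbed.

Things in the scene. Friction and masses are not known exactly. Their poses are not given: they have to be found in the camera images.
- press: Grey bench screw press, bolted down: base 220 x 180 mm, two steel columns 170 mm apart across the carrier's travel, crosshead 50 mm wide with its top 196 mm above the bench. Origin: on the bench, on the screw axis. Its y axis is the way the bottle carrier is drawn out, along a flat bed 90 mm wide and 12 mm high that reaches to y = 370 mm; x across, z up.
- wheel_centre (a point): Centre of the black-rimmed handwheel on top of the press, on the screw axis; 145 mm across, 13 mm thick. z is up; x points to the crank grip. Wheel, screw and platen (steel plate 64 x 134 mm, long side along the carrier's travel) go down together: at screw = 0 this point is 240 mm and the platen's underside 130 mm above the bench, less 9 mm per turn.
- crank_grip (a point): Centre of the upright black crank grip on the handwheel: a cylinder 18 mm across and 46 mm tall, 60 mm from the screw axis, its centre 34 mm above the wheel's centre. It spins freely on its pin, so it can be held firmly while the hand is led round the circle without turning.
- screw (a joint): Turn of the press screw in rad: 0 at the top, growing clockwise seen from above as the platen goes down 9 mm per turn; ends at 20.7; stays where it is left. It takes 1 N at the crank, 2 to 3 N when pressing caps. The platen just meets unpressed caps of bottles in the carrier at 16.06; a third of a turn more is 18.15; over half a turn more (19.2) crushes them.
- carrier (a joint): How far the bottle carrier is drawn out of the press, in m: 0 fully in (its channel centred under the platen), 0.21 fully out. It slides with about 6 N of friction and stays where it is left.
- carrier_stop (a point): Foot of the channel's end stop, on the carrier's floor, at y = -63 mm of point carrier_floor; same axes. The channel, 48 mm wide between walls, runs from this stop (press side) to its mouth at y = +72 mm and takes three bottles touching one another (centres at y = -42, 0 and +42 mm of point carrier_floor).
- carrier_floor (a point): Point on the floor of the sliding aluminium bottle carrier, midway along its channel, 18 mm above the bench; y outward, x across, z up. A sprung hold-down plate roofs the channel: its two lips lie 55 to 59 mm above this floor, 26 mm apart for the bottle necks, and yield upward about 1 mm per 4 N. Bottles go in only by sliding along -y from the mouth, shoulders under the lips.
- carrier_landing (a point): Middle of the open landing on the carrier's floor outside the channel's mouth, at y = 115 mm of point carrier_floor: here a bottle is set down and then slid along -y into the channel. Guide walls 34 mm high flare from 48 mm apart at the mouth (y = 72 mm) to about 55 mm apart at y = 88 mm.
- carrier_grip (a point): Middle of the carrier's upright black grip post at y = 158 mm of point carrier_floor: 16 mm across, its top 70 mm and this point 48 mm above the bench. Pinch it from above to slide the carrier.
- cap_a_mid (a point): Middle of the cap of bottle a (the first of the series, the one nearest the press). Pale press-on cap with a ribbed rim, 30 mm across and 24 mm tall. Unpressed its middle is 77 mm above the bottle's underside (top at 89 mm), pressed home 74 mm (top at 86 mm). Any two or three of the bottles are present. z axis: up the bottle.
- bottle_a_mid (a point): Middle of the body of bottle a, 25 mm above its underside; z axis up. An amber-brown plastic sample bottle of about 140 g: body 42 mm across with a flat shoulder at 50 mm, then a neck 20 mm across up to the cap. Standing in the carrier it can rise 5 mm before its shoulder meets the hold-down lips.
- bottle_a: Bottle a as a body; origin at the centre of its underside.
- cap_a (a joint): How far the cap of bottle a stands above home, in m: about 0.003 as found, 0 home. It grips its neck tightly: it takes about 28 N to push it home or to pull it off, so the bottle can be carried by its cap.
- cap_b_mid (a point): Middle of the cap of bottle b (the second, about 100 mm farther from the press). Pale press-on cap with a ribbed rim, 30 mm across and 24 mm tall. Unpressed its middle is 77 mm above the bottle's underside (top at 89 mm), pressed home 74 mm (top at 86 mm). Any two or three of the bottles are present. z axis: up the bottle.
- bottle_b_mid (a point): Middle of the body of bottle b, 25 mm above its underside; z axis up. An amber-brown plastic sample bottle of about 140 g: body 42 mm across with a flat shoulder at 50 mm, then a neck 20 mm across up to the cap. Standing in the carrier it can rise 5 mm before its shoulder meets the hold-down lips.
- bottle_b: Bottle b as a body; origin at the centre of its underside.
- cap_b (a joint): How far the cap of bottle b stands above home, in m: about 0.003 as found, 0 home. It grips its neck tightly: it takes about 28 N to push it home or to pull it off, so the bottle can be carried by its cap.
- cap_c_mid (a point): Middle of the cap of bottle c (the third, farthest from the press). Pale press-on cap with a ribbed rim, 30 mm across and 24 mm tall. Unpressed its middle is 77 mm above the bottle's underside (top at 89 mm), pressed home 74 mm (top at 86 mm). Any two or three of the bottles are present. z axis: up the bottle.
- bottle_c_mid (a point): Middle of the body of bottle c, 25 mm above its underside; z axis up. An amber-brown plastic sample bottle of about 140 g: body 42 mm across with a flat shoulder at 50 mm, then a neck 20 mm across up to the cap. Standing in the carrier it can rise 5 mm before its shoulder meets the hold-down lips.
- bottle_c: Bottle c as a body; origin at the centre of its underside.
- cap_c (a joint): How far the cap of bottle c stands above home, in m: about 0.003 as found, 0 home. It grips its neck tightly: it takes about 28 N to push it home or to pull it off, so the bottle can be carried by its cap.
- petri_dish: Bystander, to be left alone: glass Petri dish with cut leaves, 92 mm across, 14 mm tall; origin at the centre of its underside.
- slide_box: Bystander, to be left alone: wooden slide box with a dark green lid, 85 x 60 x 36 mm; origin at the centre of its underside.
- pump_bottle: Bystander, to be left alone: cream pump bottle, 58 mm across, 170 mm tall; origin at the centre of its underside.
There are look-alikes about, which are no part of the job. What is shaped like the bottle_b but blue or pink is not meant. Leave any purple look-alike of the bottle_c alone.

How it is judged:
On the way, in this order (a step that is already met when the one before it is completed fails the run):
1. all the bottles stand in the carrier's channel (y of bottle_a_mid in the frame of carrier_floor between -0.055 and 0.056 m and x of bottle_a_mid in the frame of carrier_floor between -0.008 and 0.008 m and z of bottle_a_mid in the frame of carrier_floor between 0.018 and 0.032 m and angle between each of bottle_a_mid, bottle_b_mid, bottle_c_mid's own z axis and vertical below 0.12 rad and y of bottle_b_mid in the frame of carrier_floor between -0.055 and 0.056 m and x of bottle_b_mid in the frame of carrier_floor between -0.008 and 0.008 m and z of bottle_b_mid in the frame of carrier_floor between 0.018 and 0.032 m and y of bottle_c_mid in the frame of carrier_floor between -0.055 and 0.056 m and x of bottle_c_mid in the frame of carrier_floor between -0.008 and 0.008 m and z of bottle_c_mid in the frame of carrier_floor between 0.018 and 0.032 m and y of bottle_a_mid in the frame of carrier_floor below -0.005 m and y of bottle_b_mid in the frame of carrier_floor below 0.037 m and y of bottle_c_mid in the frame of carrier_floor above -0.005 m), for 0.2 s.
2. the carrier is pushed fully in (all of step 1 and value of joint carrier below 0.01 m), for 0.2 s.
3. the screw is wound a third of a turn past contact and the caps are home (value of joint screw above 17.6278 rad and value of joint carrier below 0.012 m and value of joint each of cap_a, cap_b, cap_c below 0.001 m), for 0.2 s.
4. the platen is wound back up and the carrier drawn out (value of joint screw below 12.9154 rad and value of joint carrier above 0.15 m), for 0.2 s.
5. bottle a is pulled up by its cap against the hold-down lips with 8 N or more and the cap stays home (contact force between bottle_a and carrier above 8 N and z of bottle_a_mid in the frame of carrier_floor above 0.028 m and angle between bottle_a_mid's own z axis and vertical below 0.12 rad and value of joint cap_a below 0.001 m), for 0.5 s.
6. bottle b is pulled up by its cap against the hold-down lips with 8 N or more and the cap stays home (contact force between bottle_b and carrier above 8 N and z of bottle_b_mid in the frame of carrier_floor above 0.028 m and angle between bottle_b_mid's own z axis and vertical below 0.12 rad and value of joint cap_b below 0.001 m), for 0.5 s.
7. bottle c is pulled up by its cap against the hold-down lips with 8 N or more and the cap stays home (contact force between bottle_c and carrier above 8 N and z of bottle_c_mid in the frame of carrier_floor above 0.028 m and angle between bottle_c_mid's own z axis and vertical below 0.12 rad and value of joint cap_c below 0.001 m), for 0.5 s.
At the end, for the whole second after the job is handed in: The bottles stand upright, at rest, in series order in the carrier, the row closed up to the stop within 35 mm; caps home within 1 mm; platen at least half a turn above contact; carrier out over 150 mm; each cap was tugged in order with 8 to 22 N for 0.5 s (all of step 1 and all of step 4 and value of joint each of cap_a, cap_b, cap_c below 0.001 m and linear speed of each of bottle_a, bottle_b, bottle_c below 0.02 m/s); the robot touches nothing.
It fails at once if the screw is wound more than half a turn past contact (value of joint screw above 19.1986 rad).
It fails at once if bottle a is pulled up against the lips with more than 22 N (contact force between bottle_a and carrier above 22 N and z of bottle_a_mid in the frame of carrier_floor above 0.028 m and y of bottle_a_mid in the frame of carrier_floor below 0.056 m).
It fails at once if bottle b is pulled up against the lips with more than 22 N (contact force between bottle_b and carrier above 22 N and z of bottle_b_mid in the frame of carrier_floor above 0.028 m and y of bottle_b_mid in the frame of carrier_floor below 0.056 m).
It fails at once if bottle c is pulled up against the lips with more than 22 N (contact force between bottle_c and carrier above 22 N and z of bottle_c_mid in the frame of carrier_floor above 0.028 m and y of bottle_c_mid in the frame of carrier_floor below 0.056 m).
It fails at once if the Petri dish, slide box or pump bottle is disturbed (distance of any of petri_dish, slide_box, pump_bottle from where it was at the start of the episode above 0.02 m).
Of bottle_a, bottle_b, bottle_c only 2 to 3 are there at a start; the rules pass over those that are not, and their reading is None.
At some moment in a run one of bottle_a, bottle_b, bottle_c may be knocked a few centimetres aside while the robot is not near it.
Once in a run the grip may slacken for a moment while it holds something.
It also fails if it takes over 210 s, if anything falls off the work surface, if the arm or the gripper's body presses on something with over 40 N, if the wrist force passes 120 N, or if a joint passes its speed limit or range.

## Working session

There is one attempt and no reset: what is moved stays moved. The work goes in short steps, Python scripts to look and compute and a tool call to move; the robot and the scene stay as the last step left them, time stands still between calls to the robot, and variables do not carry over. Pictures are saved under pics/ and viewed, at most 14 in all, crops included, and the job is handed in when it is done.

Besides the shell and the picture viewer there is one more tool, called after "Call:" by a JSON object that holds its "method" and its "body". apply_moves: Moves the arm, as the interface text tells. Shifts and turns lie within -1 to 1; 1 stands for 250 mm of shift or 30 degrees of turn. Its arguments: {"type":"object","properties":{"steps":{"type":"array"},"jaw":{"type":"number"},"newtons":{"type":"number"}},"required":["steps"]}

```bash
mkdir -p pics; ls
python3 - <<'E'
from station import *
import cv2
s=get_state();print(s)
for n in ("scene","top","wrist"):
    print(n,camera_model(n))
a=grab_frame("scene");b=grab_frame("top")
cv2.imwrite("pics/scene0.png",cv2.resize(a,(800,600)));cv2.imwrite("pics/top0.png",cv2.resize(b,(800,600)))
cv2.imwrite("pics/raw_scene.png",a);cv2.imwrite("pics/raw_top.png",b)
E
```

```text
pics
{'t': 0.0, 'q': array([ 1.62109062e+00,  3.59386350e-01,  1.10674417e-02, -3.26861131e-04,
       -1.22407541e+00, -2.88085001e-01]), 'qd': array([-0.00057436,  0.00028136, -0.00108928,  0.00125487,  0.00017041,
       -0.00042134]), 'joint_efforts': array([ 7.39320203e-04, -5.82710016e+01,  2.93051237e+01,  6.99691191e+00,
        6.98405929e-03, -1.50035248e-04]), 'eef_pos': array([0.15892893, 0.65553572, 0.22563095]), 'ee_rot': array([ 3.13997321e+00, -1.59449159e-04, -2.37901901e-01]), 'force': array([-0.35796839,  0.1267595 ,  0.14657027]), 'moment': array([-0.02310345, -0.01249926,  0.05081691]), 'gripper_force': 0.0, 'width': 0.08752428004760086}
scene {'fx': 391.0762716449564, 'fy': 391.0762716449564, 'cx': 280.96638412710774, 'cy': 209.19159251891404, 'k1': -0.03141442390354619, 'xyz': array([ 1.47880266, -0.04521384,  0.81296628]), 'rotation': array([-2.17541156,  0.00407858,  1.48861378])}
top {'fx': 420.7338608743366, 'fy': 420.7338608743366, 'cx': 286.3733753477697, 'cy': 210.67343604901194, 'k1': 0.024008656515769673, 'xyz': array([0.45724029, 0.01052148, 1.45360117]), 'rotation': array([-3.04944661e+00, -3.65670674e-04, -1.57556564e+00])}
wrist {'fx': 290.51462684226897, 'fy': 290.51462684226897, 'cx': 278.8981993493315, 'cy': 209.8287005358273, 'k1': 0.006240497699502404, 'xyz': array([0.22444552, 0.64047772, 0.38249173]), 'rotation': array([ 2.88468334e+00, -1.92930447e-03, -1.80867131e+00])}
```

View pics/scene0.png

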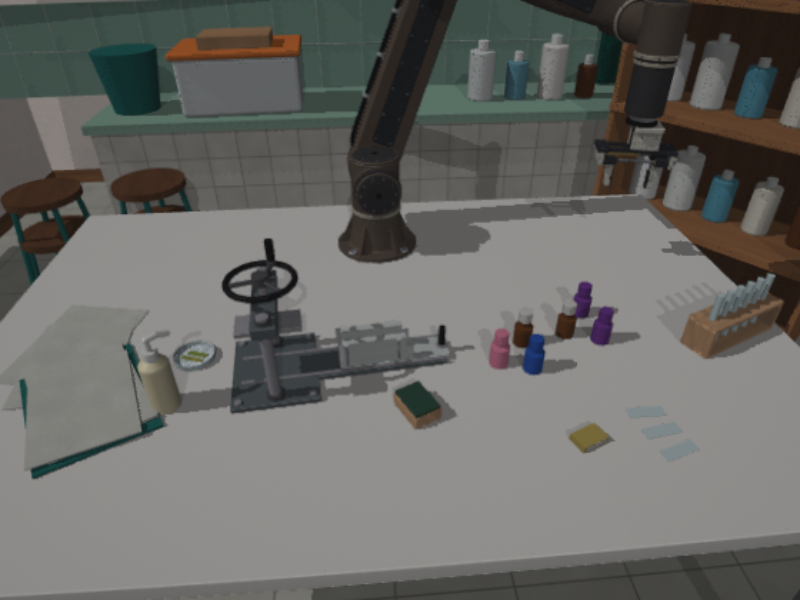

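View pics/top0.png

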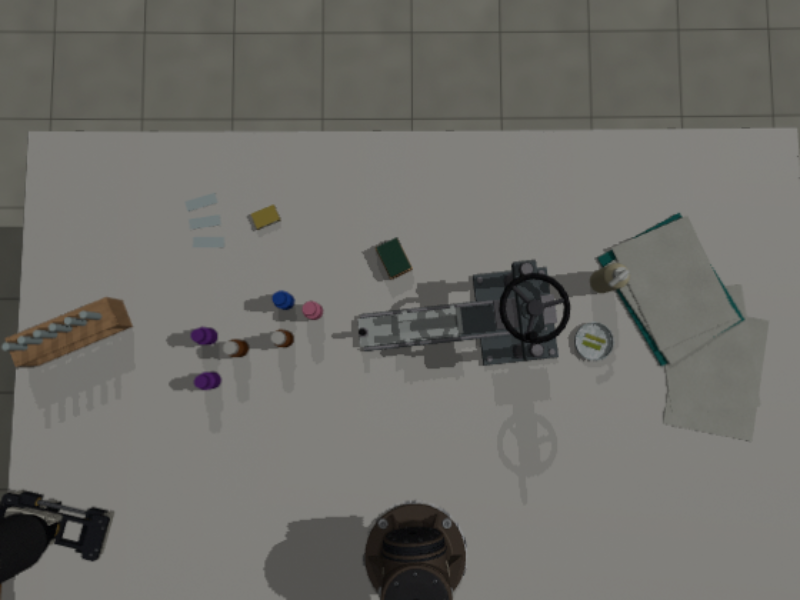

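Both views show two amber bottles with pale caps, in the 800x600 top view at (280,338) and (234,348). The possible mix-ups are pink (313,310), blue (283,300) and purple (204,336) and (208,380). The press wheel is at (534,308), the grip post at (363,331) with the carrier drawn out, the slide box at (393,258), the dish at (592,342) and the pump at (610,278). I choose the two amber ones and check them in a close crop.

```bash
cat > h.py <<'E'
import numpy as np, cv2
from scipy.spatial.transform import Rotation as R
def K(m): return np.array([[m['fx'],0,m['cx']],[0,m['fy'],m['cy']],[0,0,1.]])
def rot(m): return R.from_euler('xyz',m['rotation']).as_matrix()
def proj(m,P):
    P=np.atleast_2d(P); c=(P-m['xyz'])@rot(m); s=c[:,:2]/c[:,2:]
    s=s*(1+m['k1']*(s**2).sum(1,keepdims=True)); return s*m['fx']+[m['cx'],m['cy']]
def back(m,uv,z):
    "pixels -> world points on plane z"
    d=(np.atleast_2d(uv).astype(float)-[m['cx'],m['cy']])/m['fx']; s=d.copy()
    for _ in range(10): s=d/(1+m['k1']*(s**2).sum(1,keepdims=True))
    r=np.c_[s,np.ones(len(s))]@rot(m).T
    return m['xyz']+r*((z-m['xyz'][2])/r[:,2])[:,None]
def rel(m,pts,org,yaw):
    c,s=np.cos(yaw),np.sin(yaw); P=np.array(pts,float)
    return np.c_[org[0]+c*P[:,0]-s*P[:,1],org[1]+s*P[:,0]+c*P[:,1],P[:,2]]
E
python3 - <<'E'
from station import *
from h import *
t=cv2.imread("pics/raw_top.png");m=camera_model("top")
A=t[175:285,125:265];B=t[170:270,240:400]
cv2.imwrite("pics/c1.png",cv2.resize(A,None,fx=5,fy=5,interpolation=2))
cv2.imwrite("pics/c2.png",cv2.resize(B,None,fx=5,fy=5,interpolation=2))
f=0.7
for n,u,z in [("cap1",(278,338),.089),("cap2",(231,348),.089),("wheel",(534,308),.24),("post",(363,331),.07),("pink",(313,310),.089),("blue",(283,300),.089),("pur",(204,336),.089),("pur2",(208,380),.089)]:
    print(n,back(m,np.array(u)*f,z).round(3))
E
```

```text
cap1 [[0.501 0.307 0.089]]
cap2 [[0.479 0.412 0.089]]
wheel [[ 0.554 -0.243  0.24 ]]
post [[0.516 0.116 0.07 ]]
pink [[0.564 0.228 0.089]]
blue [[0.587 0.297 0.089]]
pur [[0.506 0.474 0.089]]
pur2 [[0.407 0.462 0.089]]
```

View pics/c1.png

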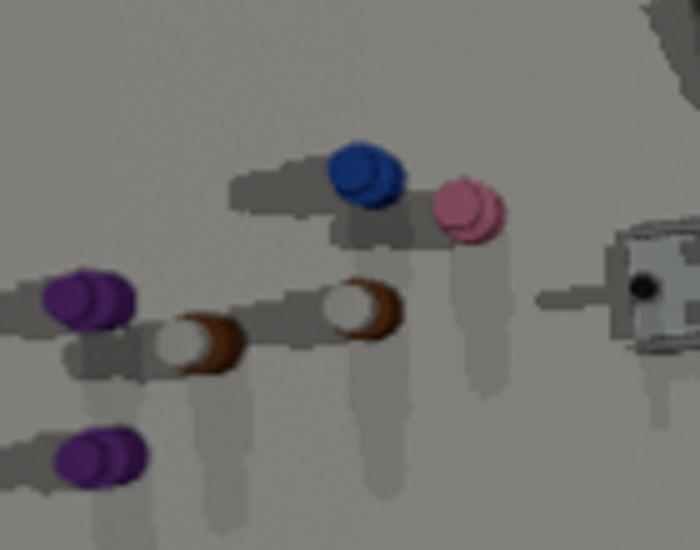

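View pics/c2.png

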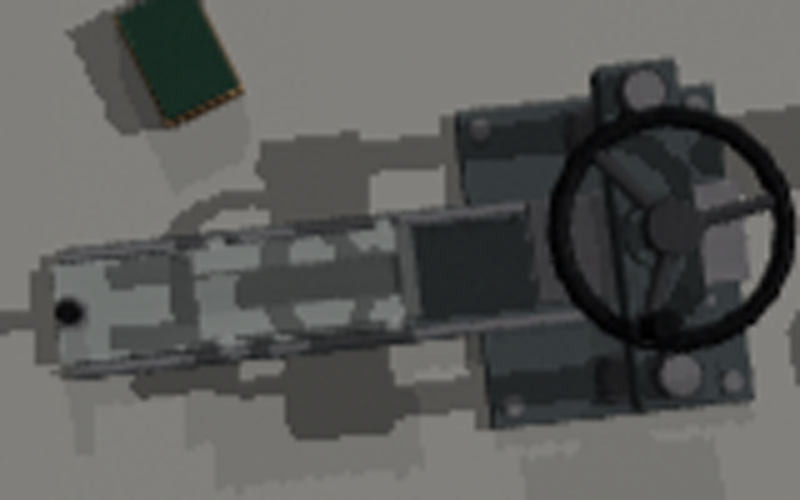

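The crop confirms two amber, pale-capped bottles with caps at crop (348,307) and (183,340), and the others are plainly blue, pink or purple. The press crop shows column tops at (644,90) and (681,374), the hub at (672,227), the post top at (68,312) and the crank grip near (658,322).

Run:
```python
from station import *
from h import *
from scipy.optimize import least_squares
m=camera_model("top"); ms=camera_model("scene")
c2=lambda u:np.array(u)/5+[240,170]
c1=lambda u:np.array(u)/5+[125,175]
print("capa",back(m,c1((348,307)),.089).round(4),"capb",back(m,c1((183,340)),.089).round(4))
cols=back(m,[c2((644,90)),c2((681,374))],.198);print(cols.round(4),np.linalg.norm(cols[0]-cols[1]),"mid",cols.mean(0).round(4))
hub=back(m,c2((672,227)),.245);print("hub",hub.round(4))
post=back(m,c2((68,312)),.07);print("post",post.round(4))
g=back(m,c2((656,322)),.297);print("grip",g.round(4))
ax=post[0]-np.r_[cols.mean(0)];yaw=np.arctan2(-ax[0],ax[1]);print("yaw",yaw, np.linalg.norm(ax[:2]))
d=cols[0]-cols[1];print("yaw cols",np.arctan2(d[1],d[0]))
base=back(m,[c2(u) for u in [(455,112),(487,430),(752,400)]],.0);print(base.round(3))
```

```text
capa [[0.5012 0.3067 0.089 ]] capb [[0.4805 0.4125 0.089 ]]
[[ 0.6406 -0.2389  0.198 ]
 [ 0.4702 -0.2569  0.198 ]] 0.17139219375633225 mid [ 0.5554 -0.2479  0.198 ]
hub [[ 0.5541 -0.2438  0.245 ]]
post [[0.5139 0.1174 0.07  ]]
grip [[ 0.4976 -0.2228  0.297 ]]
yaw 0.11307696984733699 0.36767075034175084
yaw cols 0.10547821782707908
[[ 0.655 -0.146  0.   ]
 [ 0.434 -0.165  0.   ]
 [ 0.454 -0.347  0.   ]]
```

Call:
{"method": "apply_moves", "body": {"steps": [{"translation":[0.08,-0.06,0],"rotation":[0,0,-0.1]},{"translation":[0.16,-0.12,0],"rotation":[0,0,-0.2]},{"translation":[0.24,-0.18,0],"rotation":[0,0,-0.3]},{"translation":[0.32,-0.24,0],"rotation":[0,0,-0.4]},{"translation":[0.4,-0.3,0],"rotation":[0,0,-0.5]},{"translation":[0.48,-0.36,0],"rotation":[0,0,-0.6]},{"translation":[0.56,-0.42,0],"rotation":[0,0,-0.7]},{"translation":[0.64,-0.48,0],"rotation":[0,0,-0.8]},{"translation":[0.72,-0.54,0],"rotation":[0,0,-0.9]},{"translation":[0.8,-0.6,0],"rotation":[0,0,-1]}], "jaw": -0.2, "newtons": 40}}

```text
t: 0.93
eef_pos: [0.3597, 0.5049, 0.2262]
ee_rot: [3.141, -0.0, -0.764]
force: [-0.3, 1.4, 0.1]
width: 0.0526
gripper_force: 0.0
```

Call:
{"method": "apply_moves", "body": {"steps": [{"translation":[0.06,-0.04,0],"rotation":[0,0,-0.1]},{"translation":[0.12,-0.08,0],"rotation":[0,0,-0.2]},{"translation":[0.18,-0.12,0],"rotation":[0,0,-0.3]},{"translation":[0.24,-0.16,0],"rotation":[0,0,-0.4]},{"translation":[0.3,-0.2,0],"rotation":[0,0,-0.5]},{"translation":[0.36,-0.24,0],"rotation":[0,0,-0.6]},{"translation":[0.42,-0.28,0],"rotation":[0,0,-0.7]},{"translation":[0.48,-0.32,0],"rotation":[0,0,-0.8]},{"translation":[0.52,-0.36,0],"rotation":[0,0,-0.9]},{"translation":[0.56,-0.42,0],"rotation":[0,0,-1]}]}}

```text
t: 1.77
eef_pos: [0.4996, 0.4006, 0.2258]
ee_rot: [3.141, -0.001, -1.288]
force: [-0.2, 0.1, -0.3]
width: 0.0526
gripper_force: 0.0
```

Call:
{"method": "apply_moves", "body": {"steps": [{"translation":[0,0,0],"rotation":[0,0,-0.15]},{"translation":[0,0,0],"rotation":[0,0,-0.33]},{"translation":[0,0,0],"rotation":[0,0,-0.33]},{"translation":[0,0,0],"rotation":[0,0,-0.33]},{"translation":[0,0,0],"rotation":[0,0,-0.33]},{"translation":[0,0,0],"rotation":[0,0,-0.33]},{"translation":[0,0,0],"rotation":[0,0,-0.33]},{"translation":[0,0,0],"rotation":[0,0,-0.33]},{"translation":[0,0,0],"rotation":[0,0,-0.33]},{"translation":[0,0,0],"rotation":[0,0,-0.33]}]}}

```text
t: 2.6
eef_pos: [0.499, 0.4011, 0.2266]
ee_rot: [-3.142, 0.0, -1.457]
force: [0.6, -0.2, 0.4]
width: 0.0526
gripper_force: 0.0
```

Run:
```python
import station
from station import *
from h import *
print([n for n in dir(station) if not n.startswith('_')], getattr(station,'hold_point_z',None))
s=get_state();print(s['t'],s['eef_pos'],s['ee_rot'],s['q'],s['width'])
m=camera_model("wrist");a=grab_frame("wrist");cv2.imwrite("pics/w1.png",cv2.resize(a,(800,600)))
np.save("w1.npy",m,allow_pickle=True);print(m)
print(proj(m,[[.5012,.3067,.089],[.4805,.4125,.089]])/.7)
```

```text
['Unreachable', 'camera_model', 'get_state', 'grab_frame', 'hold_point_z', 'job_done'] 0.0188
2.6 [0.49895899 0.40106342 0.22655672] [-3.14157899e+00  1.25617906e-05 -1.45729799e+00] [ 9.81339226e-01  3.01924732e-01 -7.02625207e-02  2.47246058e-06
 -1.19859066e+00 -8.67841793e-01] 0.0526246031839991
{'fx': 290.51462684226897, 'fy': 290.51462684226897, 'cx': 278.8981993493315, 'cy': 209.8287005358273, 'k1': 0.006240497699502404, 'xyz': array([0.50598115, 0.33413988, 0.38343042]), 'rotation': array([ 2.88496433e+00, -3.52778960e-04, -3.02805795e+00])}
[[410.01273046 149.48291413]
 [420.63387879 304.32878316]]
```

View pics/w1.png

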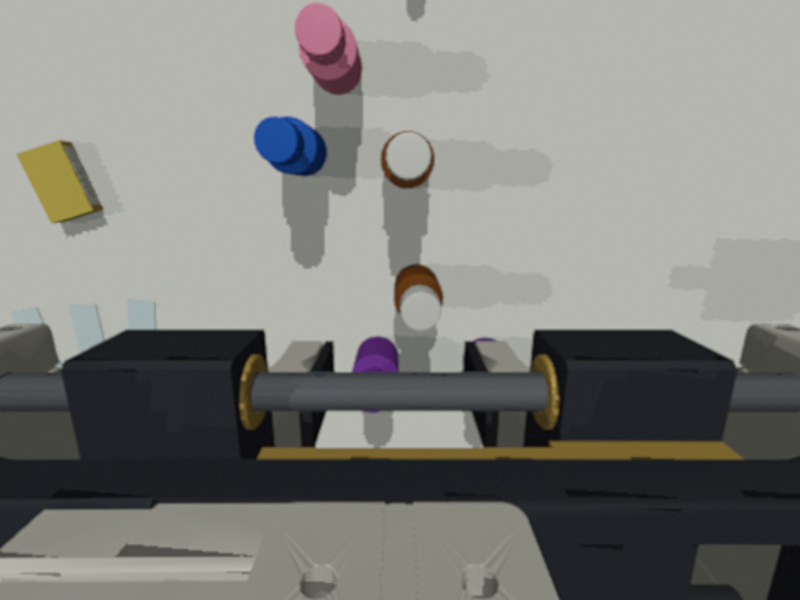

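The wrist view shows the two pale caps at (408,155) and (420,308), close to prediction, with pink, blue and purple alongside.

Run:
```python
from station import *
from h import *
m=np.load("w1.npy",allow_pickle=True).item()
print(back(m,np.array([[408,155],[420,308]])*.7,.089).round(4))
a=cv2.imread("pics/w1.png")
# refine with segmentation: bright low-saturation discs
h=cv2.cvtColor(a,cv2.COLOR_BGR2HSV)
for c in [(408,155),(420,308)]:
    p=a[c[1]-35:c[1]+36,c[0]-35:c[0]+36]; g=cv2.cvtColor(p,cv2.COLOR_BGR2GRAY)
    print(g[35,::7],g[::7,35],p[35,35])
```

```text
[[0.5021 0.3103 0.089 ]
 [0.4806 0.4153 0.089 ]]
[166 138 151 175 176 175 175 174 158 166 166] [180 182 180 178 176 175 174 172 167  41 126] [171 176 175]
[180 181  88 172 171 171 171 171 162 178 174] [ 54  65 138 176 173 171 170 170 157 116 109] [166 172 171]
```

Call:
{"method": "apply_moves", "body": {"steps": [{"translation":[0.01,-0.12,0]},{"translation":[0.01,-0.24,-0.05]},{"translation":[0.01,-0.37,-0.12]},{"translation":[0.01,-0.37,-0.2]},{"translation":[0.01,-0.37,-0.29]},{"translation":[0.01,-0.37,-0.38]},{"translation":[0.01,-0.37,-0.47]},{"translation":[0.01,-0.37,-0.55]},{"translation":[0.01,-0.37,-0.62]},{"translation":[0.01,-0.37,-0.65]}]}}

```text
schema error: expected keys translation, rotation
```

Call:
{"method": "apply_moves", "body": {"steps": [{"translation":[0,0,0]},{"translation":[0,0,0]},{"translation":[0,0,0]},{"translation":[0,0,0]},{"translation":[0,0,0]},{"translation":[0,0,0]},{"translation":[0,0,0]},{"translation":[0,0,0]},{"translation":[0,0,0]},{"translation":[0,0,0]}], "jaw": 1, "newtons": 45}}

```text
schema error: expected keys translation, rotation
```

Call:
{"method": "apply_moves", "body": {"steps": [{"translation":[0.01,-0.12,0],"rotation":[0,0,0]},{"translation":[0.01,-0.24,-0.05],"rotation":[0,0,0]},{"translation":[0.01,-0.37,-0.12],"rotation":[0,0,0]},{"translation":[0.01,-0.37,-0.2],"rotation":[0,0,0]},{"translation":[0.01,-0.37,-0.29],"rotation":[0,0,0]},{"translation":[0.01,-0.37,-0.38],"rotation":[0,0,0]},{"translation":[0.01,-0.37,-0.47],"rotation":[0,0,0]},{"translation":[0.01,-0.37,-0.55],"rotation":[0,0,0]},{"translation":[0.01,-0.37,-0.62],"rotation":[0,0,0]},{"translation":[0.01,-0.37,-0.65],"rotation":[0,0,0]}]}}

```text
t: 3.48
eef_pos: [0.5005, 0.3075, 0.0617]
ee_rot: [3.139, -0.002, -1.458]
force: [-0.3, -0.3, -0.7]
width: 0.0527
gripper_force: 0.0
```

Call:
{"method": "apply_moves", "body": {"steps": [{"translation":[0,0,0],"rotation":[0,0,0]},{"translation":[0,0,0],"rotation":[0,0,0]},{"translation":[0,0,0],"rotation":[0,0,0]},{"translation":[0,0,0],"rotation":[0,0,0]},{"translation":[0,0,0],"rotation":[0,0,0]},{"translation":[0,0,0],"rotation":[0,0,0]},{"translation":[0,0,0],"rotation":[0,0,0]},{"translation":[0,0,0],"rotation":[0,0,0]},{"translation":[0,0,0],"rotation":[0,0,0]},{"translation":[0,0,0],"rotation":[0,0,0]}], "jaw": 1, "newtons": 45}}

```text
t: 4.32
eef_pos: [0.5023, 0.3092, 0.0653]
ee_rot: [-3.14, 0.001, -1.457]
force: [-0.6, 0.7, 6.5]
width: 0.0289
gripper_force: 45.0
```

Call:
{"method": "apply_moves", "body": {"steps": [{"translation":[0,0,0.05],"rotation":[0,0,0]},{"translation":[0,0,0.15],"rotation":[0,0,0]},{"translation":[0,0,0.27],"rotation":[0,0,0]},{"translation":[0,0,0.39],"rotation":[0,0,0]},{"translation":[0,0,0.5],"rotation":[0,0,0]},{"translation":[0,-0.08,0.54],"rotation":[0,0,0]},{"translation":[0.01,-0.2,0.54],"rotation":[0,0,0]},{"translation":[0.02,-0.34,0.54],"rotation":[0,0,0]},{"translation":[0.03,-0.48,0.54],"rotation":[0,0,0]},{"translation":[0.04,-0.6,0.54],"rotation":[0,0,0]}]}}

```text
t: 5.15
eef_pos: [0.5104, 0.1561, 0.1986]
ee_rot: [3.14, -0.0, -1.458]
force: [0.9, 0.4, -1.9]
width: 0.0294
gripper_force: 45.0
```

Call:
{"method": "apply_moves", "body": {"steps": [{"translation":[0,-0.04,0],"rotation":[0,0,0]},{"translation":[0,-0.08,0],"rotation":[0,0,0]},{"translation":[0,-0.08,0],"rotation":[0,0,0]},{"translation":[0,-0.08,0],"rotation":[0,0,0]},{"translation":[0,-0.08,0],"rotation":[0,0,0]},{"translation":[0,-0.08,0],"rotation":[0,0,0]},{"translation":[0,-0.08,0],"rotation":[0,0,0]},{"translation":[0,-0.08,0],"rotation":[0,0,0]},{"translation":[0,-0.08,0],"rotation":[0,0,0]},{"translation":[0,-0.08,0],"rotation":[0,0,0]}]}}

```text
t: 5.98
eef_pos: [0.5115, 0.1388, 0.199]
ee_rot: [3.142, -0.0, -1.457]
force: [-0.9, 0.1, -1.6]
width: 0.0291
gripper_force: 45.0
```

Run:
```python
from station import *
from h import *
s=get_state();print(s['t'],s['eef_pos'],s['ee_rot'],s['width'],s['force'])
m=camera_model("wrist");a=grab_frame("wrist");cv2.imwrite("pics/w2.png",cv2.resize(a,(800,600)))
np.save("w2.npy",m,allow_pickle=True)
```

```text
5.9833 [0.51150603 0.13877535 0.19902432] [ 3.14154791e+00 -3.44965465e-05 -1.45730544e+00] 0.029096146118141576 [-0.90286824  0.14026501 -1.64506316]
```

View pics/w2.png

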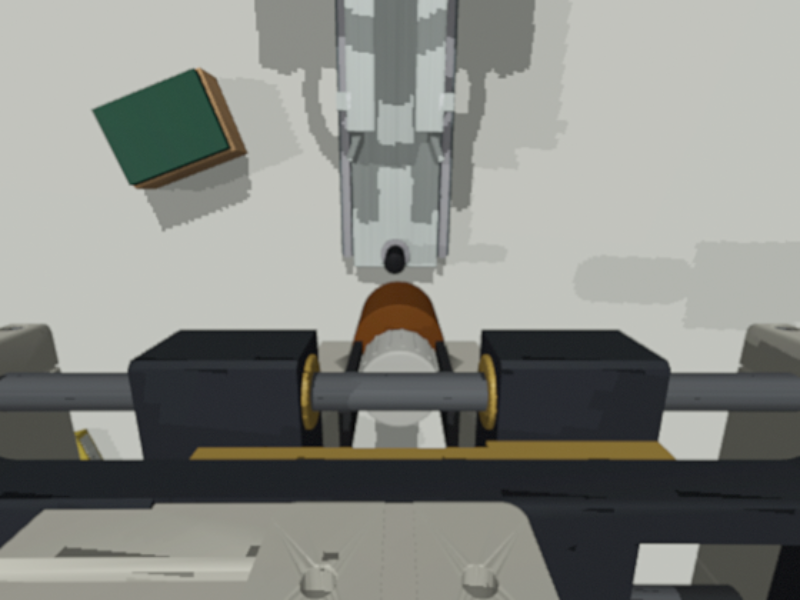

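The wrist view shows the post top near (396,246), the lip slot between columns 375 and 416 with its mouth at row 131, and the upright bottle held centrally, clear of the box.

Run:
```python
from station import *
from h import *
m=np.load("w2.npy",allow_pickle=True).item()
a=cv2.imread("pics/w2.png");g=cv2.cvtColor(a,cv2.COLOR_BGR2GRAY).astype(int)
for r in (5,70,90,110,125): print(r,[ (c,d) for c in range(335,465) if abs(d:=g[r,c+1]-g[r,c-1])>18])
b=lambda u,z:back(m,np.array(u)*.7,z).round(4)
print("post",b([[396,246]],.07))
print("slot",b([[375.5,125],[416.5,125]],.077), b([[375.5,70],[416.5,70]],.077))
o=np.array([.555,-.247]);yaw=.11
for P,n in [((0,368,.07),'post'),((-.0,.282,.077),'mouth'),((0,.325,.018),'landing')]: pass
pts=rel(m,[(0,.368,.07),(-.013,.282,.077),(.013,.282,.077),(0,.325,.018),(0,.168,.018)],o,yaw)
print(pts.round(4));print(proj(m,pts)/.7)
```

```text
5 [(335, np.int64(-39)), (337, np.int64(24)), (343, np.int64(45)), (344, np.int64(56)), (345, np.int64(37)), (372, np.int64(-28)), (373, np.int64(-44)), (374, np.int64(-43)), (375, np.int64(-26)), (416, np.int64(39)), (417, np.int64(49)), (418, np.int64(34)), (445, np.int64(-31)), (446, np.int64(-57)), (447, np.int64(-59)), (448, np.int64(-35)), (455, np.int64(-19)), (457, np.int64(22)), (458, np.int64(36)), (459, np.int64(31))]
70 [(335, np.int64(-44)), (336, np.int64(-51)), (337, np.int64(-27)), (339, np.int64(24)), (340, np.int64(22)), (345, np.int64(20)), (346, np.int64(20)), (372, np.int64(-21)), (373, np.int64(-37)), (374, np.int64(-42)), (375, np.int64(-30)), (414, np.int64(22)), (415, np.int64(39)), (416, np.int64(41)), (417, np.int64(28)), (443, np.int64(-20)), (444, np.int64(-25)), (445, np.int64(-23)), (452, np.int64(-23)), (453, np.int64(-32)), (454, np.int64(-22)), (456, np.int64(24)), (457, np.int64(40)), (458, np.int64(44)), (459, np.int64(35))]
90 [(336, np.int64(-37)), (337, np.int64(-40)), (372, np.int64(-21)), (373, np.int64(-36)), (374, np.int64(-40)), (375, np.in
[... 1040 characters left out ...]
64(27)), (411, np.int64(-32)), (412, np.int64(-38)), (414, np.int64(23)), (415, np.int64(43)), (416, np.int64(37)), (442, np.int64(-28)), (443, np.int64(-30)), (444, np.int64(-22)), (447, np.int64(-19)), (448, np.int64(-19)), (453, np.int64(23)), (454, np.int64(27))]
post [[0.5159 0.1085 0.07  ]]
slot [[0.5371 0.034  0.077 ]
 [0.5117 0.0311 0.077 ]] [[5.402e-01 3.200e-03 7.700e-02]
 [5.155e-01 4.000e-04 7.700e-02]]
[[ 0.5146  0.1188  0.07  ]
 [ 0.5111  0.0319  0.077 ]
 [ 0.537   0.0347  0.077 ]
 [ 0.5193  0.076   0.018 ]
 [ 0.5366 -0.08    0.018 ]]
[[396.19088032 260.86584038]
 [417.21625285 126.45013812]
 [375.64240317 126.28901107]
 [396.61845189 196.13844923]
 [397.15892516 -38.38710396]]
```

Run:
```python
from station import *
from h import *
m=np.load("w2.npy",allow_pickle=True).item()
P=[]
for r,l,q in [(5,373.6,417.1),(70,373.8,415.7),(90,373.8,415.4),(125,373.9,415.4)]:
    P.append(back(m,np.array([[l,r],[q,r]])*.7,.077).mean(0))
P=np.array(P);print(P.round(4));f=np.polyfit(P[:,1],P[:,0],1);print(f,np.arctan(-f[0]))
print("mouth y",back(m,np.array([[395,131]])*.7,.077))
for y in (.076,.0,-.08,.118): print(y,np.polyval(f,y).round(4))
```

```text
[[ 0.532  -0.0321  0.077 ]
 [ 0.5286  0.0019  0.077 ]
 [ 0.5275  0.0128  0.077 ]
 [ 0.5252  0.0326  0.077 ]]
[-0.10471801  0.52874202] 0.10433772990971818
mouth y [[0.5246317 0.0360787 0.077    ]]
0.076 0.5208
0.0 0.5287
-0.08 0.5371
0.118 0.5164
```

Call:
{"method": "apply_moves", "body": {"steps": [{"translation":[0.018,-0.12,0],"rotation":[0,0,0]},{"translation":[0.036,-0.247,0],"rotation":[0,0,0]},{"translation":[0.036,-0.247,-0.05],"rotation":[0,0,0]},{"translation":[0.036,-0.247,-0.13],"rotation":[0,0,0]},{"translation":[0.036,-0.247,-0.22],"rotation":[0,0,0]},{"translation":[0.036,-0.247,-0.31],"rotation":[0,0,0]},{"translation":[0.036,-0.247,-0.38],"rotation":[0,0,0]},{"translation":[0.036,-0.247,-0.42],"rotation":[0,0,0]},{"translation":[0.036,-0.247,-0.444],"rotation":[0,0,0]},{"translation":[0.036,-0.247,-0.444],"rotation":[0,0,0]}]}}

```text
t: 6.87
eef_pos: [0.5201, 0.0765, 0.0872]
ee_rot: [3.14, -0.001, -1.458]
force: [-0.4, -0.7, -1.4]
width: 0.0297
gripper_force: 4.5
```

Call:
{"method": "apply_moves", "body": {"steps": [{"translation":[0,0,-0.006],"rotation":[0,0,0]},{"translation":[0,0,-0.012],"rotation":[0,0,0]},{"translation":[0,0,-0.012],"rotation":[0,0,0]},{"translation":[0,0,-0.012],"rotation":[0,0,0]},{"translation":[0,0,-0.012],"rotation":[0,0,0]},{"translation":[0,0,-0.012],"rotation":[0,0,0]},{"translation":[0,0,-0.012],"rotation":[0,0,0]},{"translation":[0,0,-0.012],"rotation":[0,0,0]},{"translation":[0,0,-0.012],"rotation":[0,0,0]},{"translation":[0,0,-0.012],"rotation":[0,0,0]}]}}

```text
t: 7.7
eef_pos: [0.5205, 0.0767, 0.0851]
ee_rot: [-3.142, 0.0, -1.458]
force: [-0.4, -0.4, -1.4]
width: 0.029
gripper_force: 45.0
```

The grip slackened momentarily, so I check for slip by lowering gently to floor contact.

Call:
{"method": "apply_moves", "body": {"steps": [{"translation":[0,0,-0.004],"rotation":[0,0,0]},{"translation":[0,0,-0.004],"rotation":[0,0,0]},{"translation":[0,0,-0.004],"rotation":[0,0,0]},{"translation":[0,0,-0.004],"rotation":[0,0,0]},{"translation":[0,0,-0.004],"rotation":[0,0,0]},{"translation":[0,0,-0.004],"rotation":[0,0,0]},{"translation":[0,0,-0.004],"rotation":[0,0,0]},{"translation":[0,0,-0.004],"rotation":[0,0,0]},{"translation":[0,0,-0.004],"rotation":[0,0,0]},{"translation":[0,0,-0.004],"rotation":[0,0,0]}]}}

```text
t: 8.53
eef_pos: [0.5205, 0.0767, 0.0841]
ee_rot: [-3.142, 0.0, -1.458]
force: [0.0, -0.3, -1.5]
width: 0.0288
gripper_force: 45.0
```

Call:
{"method": "apply_moves", "body": {"steps": [{"translation":[0,0,-0.004],"rotation":[0,0,0]},{"translation":[0,0,-0.004],"rotation":[0,0,0]},{"translation":[0,0,-0.004],"rotation":[0,0,0]},{"translation":[0,0,-0.004],"rotation":[0,0,0]},{"translation":[0,0,-0.004],"rotation":[0,0,0]},{"translation":[0,0,-0.004],"rotation":[0,0,0]},{"translation":[0,0,-0.004],"rotation":[0,0,0]},{"translation":[0,0,-0.004],"rotation":[0,0,0]},{"translation":[0,0,-0.004],"rotation":[0,0,0]},{"translation":[0,0,-0.004],"rotation":[0,0,0]}]}}

```text
t: 9.37
eef_pos: [0.5208, 0.0768, 0.0833]
ee_rot: [-3.141, 0.0, -1.458]
force: [1.4, -1.3, 5.1]
width: 0.0292
gripper_force: 45.0
```

Call:
{"method": "apply_moves", "body": {"steps": [{"translation":[0,0,0.005],"rotation":[0,0,0]},{"translation":[0.0,0,0.005],"rotation":[0,0,0]},{"translation":[0.004,-0.038,0.005],"rotation":[0,0,0]},{"translation":[0.008,-0.077,0.005],"rotation":[0,0,0]},{"translation":[0.012,-0.115,0.005],"rotation":[0,0,0]},{"translation":[0.016,-0.154,0.005],"rotation":[0,0,0]},{"translation":[0.02,-0.192,0.005],"rotation":[0,0,0]},{"translation":[0.024,-0.231,0.005],"rotation":[0,0,0]},{"translation":[0.028,-0.27,0.005],"rotation":[0,0,0]},{"translation":[0.032,-0.308,0.005],"rotation":[0,0,0]}]}}

```text
t: 10.2
eef_pos: [0.5286, -0.0015, 0.0843]
ee_rot: [-3.142, -0.0, -1.458]
force: [0.7, 0.4, -2.2]
width: 0.0289
gripper_force: 45.0
```

Call:
{"method": "apply_moves", "body": {"steps": [{"translation":[0.004,-0.04,0],"rotation":[0,0,0]},{"translation":[0.008,-0.08,0],"rotation":[0,0,0]},{"translation":[0.012,-0.12,0],"rotation":[0,0,0]},{"translation":[0.016,-0.16,0],"rotation":[0,0,0]},{"translation":[0.02,-0.2,0],"rotation":[0,0,0]},{"translation":[0.024,-0.23,0],"rotation":[0,0,0]},{"translation":[0.027,-0.26,0],"rotation":[0,0,0]},{"translation":[0.03,-0.28,0],"rotation":[0,0,0]},{"translation":[0.032,-0.3,0],"rotation":[0,0,0]},{"translation":[0.032,-0.3,0],"rotation":[0,0,0]}]}}

```text
t: 11.03
eef_pos: [0.5366, -0.076, 0.0843]
ee_rot: [3.141, -0.0, -1.458]
force: [0.9, 0.4, -0.4]
width: 0.0293
gripper_force: 45.0
```

Call:
{"method": "apply_moves", "body": {"steps": [{"translation":[0,0,-0.003],"rotation":[0,0,0]},{"translation":[0,0,-0.003],"rotation":[0,0,0]},{"translation":[0,0,-0.003],"rotation":[0,0,0]},{"translation":[0,0,-0.003],"rotation":[0,0,0]},{"translation":[0,0,-0.003],"rotation":[0,0,0]},{"translation":[0,0,-0.003],"rotation":[0,0,0]},{"translation":[0,0,-0.003],"rotation":[0,0,0]},{"translation":[0,0,-0.003],"rotation":[0,0,0]},{"translation":[0,0,-0.003],"rotation":[0,0,0]},{"translation":[0,0,-0.003],"rotation":[0,0,0]}]}}

```text
t: 11.87
eef_pos: [0.5365, -0.0753, 0.0836]
ee_rot: [-3.142, 0.0, -1.458]
force: [-0.5, -0.3, -1.2]
width: 0.0292
gripper_force: 45.0
```

Call:
{"method": "apply_moves", "body": {"steps": [{"translation":[0,0,0],"rotation":[0,0,0]},{"translation":[0,0,0],"rotation":[0,0,0]},{"translation":[0,0,0],"rotation":[0,0,0]},{"translation":[0,0,0.02],"rotation":[0,0,0]},{"translation":[0,0,0.06],"rotation":[0,0,0]},{"translation":[0,0,0.14],"rotation":[0,0,0]},{"translation":[0,0.08,0.24],"rotation":[0,0,0]},{"translation":[-0.01,0.2,0.34],"rotation":[0,0,0]},{"translation":[-0.02,0.33,0.42],"rotation":[0,0,0]},{"translation":[-0.03,0.46,0.46],"rotation":[0,0,0]}], "jaw": -0.2}}

```text
t: 12.7
eef_pos: [0.5301, 0.0409, 0.2028]
ee_rot: [-3.137, 0.001, -1.459]
force: [0.7, -0.4, 0.2]
width: 0.0525
gripper_force: 0.0
```

Call:
{"method": "apply_moves", "body": {"steps": [{"translation":[-0.02,0.1,0],"rotation":[0,0,0]},{"translation":[-0.04,0.23,0],"rotation":[0,0,0]},{"translation":[-0.06,0.38,0],"rotation":[0,0,0]},{"translation":[-0.08,0.53,0],"rotation":[0,0,0]},{"translation":[-0.1,0.68,0],"rotation":[0,0,0]},{"translation":[-0.12,0.82,0],"rotation":[0,0,0]},{"translation":[-0.14,0.93,0],"rotation":[0,0,0]},{"translation":[-0.18,1,0],"rotation":[0,0,0]},{"translation":[-0.2,1,0],"rotation":[0,0,0]},{"translation":[-0.2,1,0],"rotation":[0,0,0]}]}}

```text
t: 13.53
eef_pos: [0.4781, 0.2905, 0.1993]
ee_rot: [-3.141, 0.0, -1.456]
force: [-0.7, 0.3, 1.7]
width: 0.0527
gripper_force: 0.0
```

Run:
```python
from station import *
from h import *
s=get_state();print(s['t'],s['eef_pos'],s['ee_rot'],s['width'])
m=camera_model("wrist");a=grab_frame("wrist");A=cv2.resize(a,(800,600))
t=grab_frame("top");cv2.imwrite("pics/raw_top2.png",t)
T=cv2.resize(t[175:285,125:405],(800,314),interpolation=2)
np.save("w3.npy",m,allow_pickle=True)
cv2.imwrite("pics/w3.png",np.vstack([A[:286],T])) 
cv2.imwrite("pics/w3full.png",A)
print(proj(m,[[.4805,.414,.089]])/.7)
```

```text
13.5333 [0.47812563 0.29050432 0.19934668] [-3.14134059e+00  3.55039576e-04 -1.45568891e+00] 0.05267058363266352
[[375.08411831 456.38942463]]
```

View pics/w3.png

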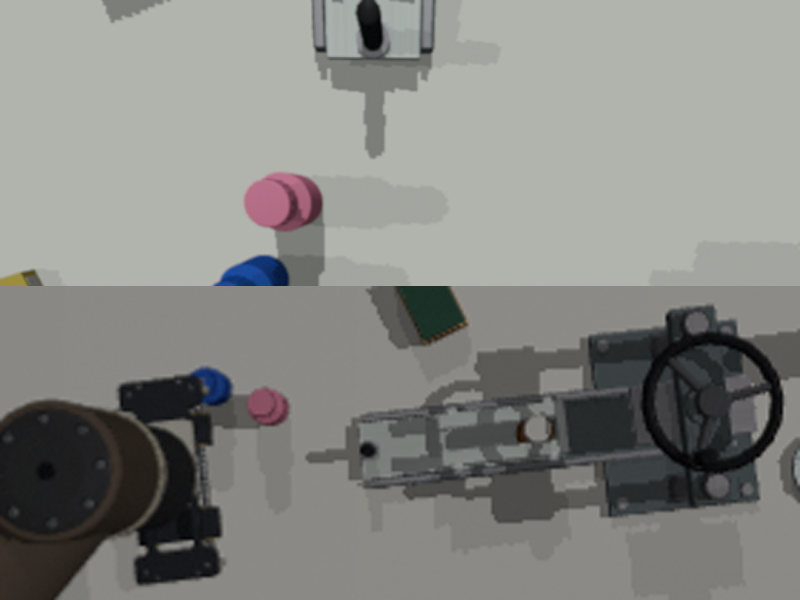

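Bottle a stands at the stop end of the carrier, with its cap at about (535,428) in the composite. I move above bottle b and re-measure it.

Call:
{"method": "apply_moves", "body": {"steps": [{"translation":[0,0.08,0.02],"rotation":[0,0,0]},{"translation":[0,0.18,0.05],"rotation":[0,0,0]},{"translation":[0,0.3,0.08],"rotation":[0,0,0]},{"translation":[0,0.4,0.1],"rotation":[0,0,0]},{"translation":[0.01,0.46,0.11],"rotation":[0,0,0]},{"translation":[0.01,0.49,0.11],"rotation":[0,0,0]},{"translation":[0.01,0.49,0.11],"rotation":[0,0,0]},{"translation":[0.01,0.49,0.11],"rotation":[0,0,0]},{"translation":[0.01,0.49,0.11],"rotation":[0,0,0]},{"translation":[0.01,0.49,0.11],"rotation":[0,0,0]}]}}

```text
t: 14.47
eef_pos: [0.4816, 0.4109, 0.2261]
ee_rot: [3.141, -0.0, -1.459]
force: [0.2, 0.5, -0.2]
width: 0.0526
gripper_force: 0.0
```

Run:
```python
from station import *
from h import *
s=get_state();print(s['t'],s['eef_pos'],s['ee_rot'],s['width'])
m=camera_model("wrist");a=grab_frame("wrist");A=cv2.resize(a,(800,600))
np.save("w4.npy",m,allow_pickle=True);cv2.imwrite("pics/w4.png",A)
print(proj(m,[[.4805,.414,.089]])/.7)
```

```text
14.4667 [0.48162208 0.4109354  0.22613837] [ 3.14142726e+00 -1.74423623e-04 -1.45878296e+00] 0.0526199991373893
[[398.48686881 290.90132325]]
```

View pics/w4.png

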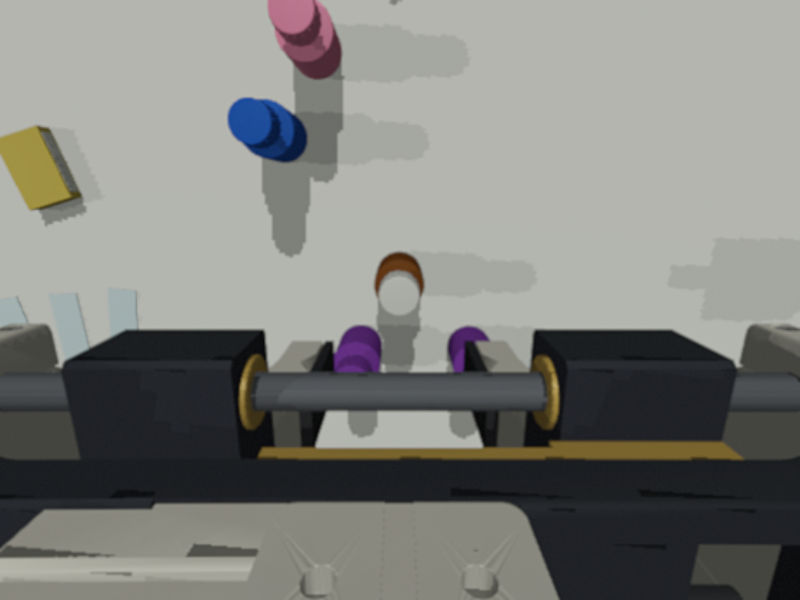

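Bottle b is unmoved: its cap is at (399,294) against a predicted (398,291).

Call:
{"method": "apply_moves", "body": {"steps": [{"translation":[-0.004,0.014,-0.05],"rotation":[0,0,0]},{"translation":[-0.004,0.014,-0.13],"rotation":[0,0,0]},{"translation":[-0.004,0.014,-0.22],"rotation":[0,0,0]},{"translation":[-0.004,0.014,-0.31],"rotation":[0,0,0]},{"translation":[-0.004,0.014,-0.4],"rotation":[0,0,0]},{"translation":[-0.004,0.014,-0.48],"rotation":[0,0,0]},{"translation":[-0.004,0.014,-0.55],"rotation":[0,0,0]},{"translation":[-0.004,0.014,-0.6],"rotation":[0,0,0]},{"translation":[-0.004,0.014,-0.63],"rotation":[0,0,0]},{"translation":[-0.004,0.014,-0.645],"rotation":[0,0,0]}]}}

```text
t: 15.35
eef_pos: [0.48, 0.4149, 0.0632]
ee_rot: [3.14, -0.002, -1.458]
force: [-0.5, -0.0, 0.1]
width: 0.0529
gripper_force: 0.0
```

Call:
{"method": "apply_moves", "body": {"steps": [{"translation":[0,0,0],"rotation":[0,0,0]},{"translation":[0,0,0],"rotation":[0,0,0]},{"translation":[0,0,0],"rotation":[0,0,0]},{"translation":[0,0,0],"rotation":[0,0,0]},{"translation":[0,0,0],"rotation":[0,0,0]},{"translation":[0,0,0],"rotation":[0,0,0]},{"translation":[0,0,0],"rotation":[0,0,0]},{"translation":[0,0,0],"rotation":[0,0,0]},{"translation":[0,0,0],"rotation":[0,0,0]},{"translation":[0,0,0],"rotation":[0,0,0]}], "jaw": 1, "newtons": 45}}

```text
t: 16.18
eef_pos: [0.4809, 0.4162, 0.0657]
ee_rot: [-3.14, 0.001, -1.457]
force: [-0.3, -0.5, 5.7]
width: 0.0289
gripper_force: 45.0
```

Call:
{"method": "apply_moves", "body": {"steps": [{"translation":[0,0,0.05],"rotation":[0,0,0]},{"translation":[0,0,0.15],"rotation":[0,0,0]},{"translation":[0,0,0.27],"rotation":[0,0,0]},{"translation":[0,0,0.39],"rotation":[0,0,0]},{"translation":[0,0,0.5],"rotation":[0,0,0]},{"translation":[0.01,-0.08,0.54],"rotation":[0,0,0]},{"translation":[0.03,-0.2,0.54],"rotation":[0,0,0]},{"translation":[0.05,-0.34,0.54],"rotation":[0,0,0]},{"translation":[0.06,-0.48,0.54],"rotation":[0,0,0]},{"translation":[0.08,-0.62,0.54],"rotation":[0,0,0]}]}}

```text
t: 17.02
eef_pos: [0.4995, 0.2586, 0.199]
ee_rot: [3.14, -0.0, -1.457]
force: [0.6, -0.4, -1.5]
width: 0.029
gripper_force: 45.0
```

Call:
{"method": "apply_moves", "body": {"steps": [{"translation":[0.01,-0.15,0],"rotation":[0,0,0]},{"translation":[0.03,-0.3,0],"rotation":[0,0,0]},{"translation":[0.05,-0.45,0],"rotation":[0,0,0]},{"translation":[0.07,-0.57,0],"rotation":[0,0,0]},{"translation":[0.075,-0.66,0],"rotation":[0,0,0]},{"translation":[0.079,-0.72,0],"rotation":[0,0,0]},{"translation":[0.079,-0.736,0],"rotation":[0,0,0]},{"translation":[0.079,-0.736,0],"rotation":[0,0,0]},{"translation":[0.079,-0.736,0],"rotation":[0,0,0]},{"translation":[0.079,-0.736,0],"rotation":[0,0,0]}]}}

```text
t: 17.85
eef_pos: [0.5201, 0.0773, 0.1996]
ee_rot: [3.141, 0.0, -1.457]
force: [0.4, 0.1, -1.3]
width: 0.0292
gripper_force: 45.0
```

Call:
{"method": "apply_moves", "body": {"steps": [{"translation":[0.002,0,-0.05],"rotation":[0,0,0]},{"translation":[0.002,0,-0.14],"rotation":[0,0,0]},{"translation":[0.002,0,-0.24],"rotation":[0,0,0]},{"translation":[0.002,0,-0.32],"rotation":[0,0,0]},{"translation":[0.002,0,-0.39],"rotation":[0,0,0]},{"translation":[0.002,0,-0.43],"rotation":[0,0,0]},{"translation":[0.002,0,-0.45],"rotation":[0,0,0]},{"translation":[0.002,0,-0.457],"rotation":[0,0,0]},{"translation":[0.002,0,-0.457],"rotation":[0,0,0]},{"translation":[0.002,0,-0.457],"rotation":[0,0,0]}]}}

```text
t: 18.68
eef_pos: [0.5215, 0.0772, 0.0865]
ee_rot: [-3.14, 0.0, -1.457]
force: [0.0, 0.2, -1.1]
width: 0.0289
gripper_force: 45.0
```

Call:
{"method": "apply_moves", "body": {"steps": [{"translation":[0.005,-0.045,0],"rotation":[0,0,0]},{"translation":[0.01,-0.09,0],"rotation":[0,0,0]},{"translation":[0.014,-0.135,0],"rotation":[0,0,0]},{"translation":[0.019,-0.18,0],"rotation":[0,0,0]},{"translation":[0.024,-0.225,0],"rotation":[0,0,0]},{"translation":[0.028,-0.27,0],"rotation":[0,0,0]},{"translation":[0.033,-0.315,0],"rotation":[0,0,0]},{"translation":[0.038,-0.36,0],"rotation":[0,0,0]},{"translation":[0.042,-0.4,0],"rotation":[0,0,0]},{"translation":[0.046,-0.433,0],"rotation":[0,0,0]}]}}

```text
t: 19.52
eef_pos: [0.5323, -0.0328, 0.0855]
ee_rot: [3.141, -0.0, -1.458]
force: [0.5, 0.4, -0.9]
width: 0.0292
gripper_force: 45.0
```

Call:
{"method": "apply_moves", "body": {"steps": [{"translation":[0,0,-0.003],"rotation":[0,0,0]},{"translation":[0,0,-0.005],"rotation":[0,0,0]},{"translation":[0,0,-0.005],"rotation":[0,0,0]},{"translation":[0,0,-0.005],"rotation":[0,0,0]},{"translation":[0,0,-0.005],"rotation":[0,0,0]},{"translation":[0,0,-0.005],"rotation":[0,0,0]},{"translation":[0,0,-0.005],"rotation":[0,0,0]},{"translation":[0,0,-0.005],"rotation":[0,0,0]},{"translation":[0,0,-0.005],"rotation":[0,0,0]},{"translation":[0,0,-0.005],"rotation":[0,0,0]}]}}

```text
t: 20.35
eef_pos: [0.5323, -0.0315, 0.0843]
ee_rot: [3.142, -0.0, -1.458]
force: [-0.1, 0.6, -0.6]
width: 0.0288
gripper_force: 45.0
```

Call:
{"method": "apply_moves", "body": {"steps": [{"translation":[0,0,0],"rotation":[0,0,0]},{"translation":[0,0,0],"rotation":[0,0,0]},{"translation":[0,0,0],"rotation":[0,0,0]},{"translation":[0,0,0.02],"rotation":[0,0,0]},{"translation":[0,0,0.06],"rotation":[0,0,0]},{"translation":[0,0,0.12],"rotation":[0,0,0]},{"translation":[-0.01,0.1,0.18],"rotation":[0,0,0]},{"translation":[-0.03,0.25,0.2],"rotation":[0,0,0]},{"translation":[-0.05,0.4,0.2],"rotation":[0,0,0]},{"translation":[-0.064,0.5,0.2],"rotation":[0,0,0]}], "jaw": -0.2}}

```text
t: 21.18
eef_pos: [0.5166, 0.0959, 0.1363]
ee_rot: [-3.139, 0.001, -1.458]
force: [0.0, 1.2, -0.7]
width: 0.0525
gripper_force: 0.0
```

Run:
```python
from station import *
from h import *
s=get_state();print(s['t'],s['eef_pos'],s['ee_rot'],s['width'])
m=camera_model("wrist");a=grab_frame("wrist");A=cv2.resize(a,(800,600))
t=grab_frame("scene")
T=cv2.resize(t[150:310,140:340],(500,400),interpolation=2)
np.save("w5.npy",m,allow_pickle=True)
o=np.zeros((600,800,3),np.uint8);o[:,:]=A;o[200:600,300:800]=T
cv2.imwrite("pics/w5.png",o)
```

```text
21.1833 [0.51664565 0.095877   0.13627471] [-3.13872383e+00  1.20843644e-03 -1.45777021e+00] 0.05253987027194306
```

View pics/w5.png

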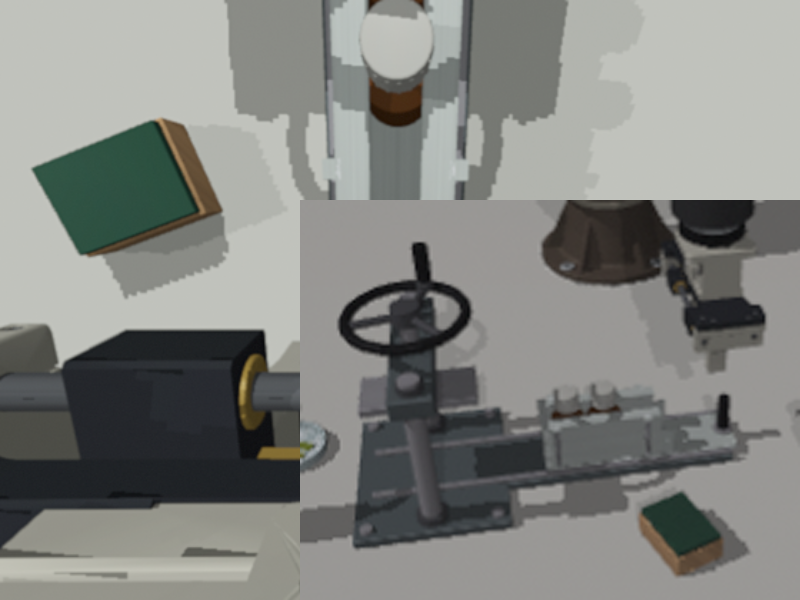

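Both bottles stand upright in the channel (scene inset, caps at about (567,400) and (603,393)). Next I pinch the post.

Call:
{"method": "apply_moves", "body": {"steps": [{"translation":[-0.003,0.05,0],"rotation":[0,0,0]},{"translation":[-0.003,0.098,0],"rotation":[0,0,0]},{"translation":[-0.003,0.098,-0.05],"rotation":[0,0,0]},{"translation":[-0.003,0.098,-0.12],"rotation":[0,0,0]},{"translation":[-0.003,0.098,-0.2],"rotation":[0,0,0]},{"translation":[-0.003,0.098,-0.28],"rotation":[0,0,0]},{"translation":[-0.003,0.098,-0.34],"rotation":[0,0,0]},{"translation":[-0.003,0.098,-0.38],"rotation":[0,0,0]},{"translation":[-0.003,0.098,-0.4],"rotation":[0,0,0]},{"translation":[-0.003,0.098,-0.4],"rotation":[0,0,0]}]}}

```text
t: 22.12
eef_pos: [0.5153, 0.1177, 0.0335]
ee_rot: [3.14, -0.001, -1.458]
force: [-0.7, 0.2, 0.0]
width: 0.0531
gripper_force: 0.0
```

Call:
{"method": "apply_moves", "body": {"steps": [{"translation":[0,0,0],"rotation":[0,0,0]},{"translation":[0,0,0],"rotation":[0,0,0]},{"translation":[0,0,0],"rotation":[0,0,0]},{"translation":[0,0,0],"rotation":[0,0,0]},{"translation":[0,0,0],"rotation":[0,0,0]},{"translation":[0,0,0],"rotation":[0,0,0]},{"translation":[0,0,0],"rotation":[0,0,0]},{"translation":[0,0,0],"rotation":[0,0,0]},{"translation":[0,0,0],"rotation":[0,0,0]},{"translation":[0,0,0],"rotation":[0,0,0]}], "jaw": 1, "newtons": 45}}

```text
t: 22.95
eef_pos: [0.5171, 0.1185, 0.0348]
ee_rot: [-3.139, 0.001, -1.457]
force: [4.8, -1.2, -1.6]
width: 0.0151
gripper_force: 45.0
```

Call:
{"method": "apply_moves", "body": {"steps": [{"translation":[0.002,-0.02,0],"rotation":[0,0,0]},{"translation":[0.006,-0.06,0],"rotation":[0,0,0]},{"translation":[0.011,-0.105,0],"rotation":[0,0,0]},{"translation":[0.016,-0.15,0],"rotation":[0,0,0]},{"translation":[0.021,-0.195,0],"rotation":[0,0,0]},{"translation":[0.026,-0.24,0],"rotation":[0,0,0]},{"translation":[0.031,-0.285,0],"rotation":[0,0,0]},{"translation":[0.036,-0.33,0],"rotation":[0,0,0]},{"translation":[0.041,-0.375,0],"rotation":[0,0,0]},{"translation":[0.045,-0.42,0],"rotation":[0,0,0]}]}}

```text
t: 23.78
eef_pos: [0.5282, 0.0139, 0.0349]
ee_rot: [-3.139, 0.002, -1.457]
force: [2.5, 7.9, -0.9]
width: 0.0154
gripper_force: 45.0
```

Call:
{"method": "apply_moves", "body": {"steps": [{"translation":[0.005,-0.045,0],"rotation":[0,0,0]},{"translation":[0.01,-0.09,0],"rotation":[0,0,0]},{"translation":[0.015,-0.135,0],"rotation":[0,0,0]},{"translation":[0.02,-0.18,0],"rotation":[0,0,0]},{"translation":[0.025,-0.225,0],"rotation":[0,0,0]},{"translation":[0.029,-0.27,0],"rotation":[0,0,0]},{"translation":[0.034,-0.315,0],"rotation":[0,0,0]},{"translation":[0.038,-0.355,0],"rotation":[0,0,0]},{"translation":[0.042,-0.385,0],"rotation":[0,0,0]},{"translation":[0.044,-0.405,0],"rotation":[0,0,0]}]}}

```text
t: 24.62
eef_pos: [0.539, -0.088, 0.0348]
ee_rot: [-3.139, 0.001, -1.458]
force: [1.8, 6.4, 2.2]
width: 0.0156
gripper_force: 45.0
```

Call:
{"method": "apply_moves", "body": {"steps": [{"translation":[0,-0.005,0],"rotation":[0,0,0]},{"translation":[0.001,-0.01,0],"rotation":[0,0,0]},{"translation":[0.001,-0.014,0],"rotation":[0,0,0]},{"translation":[0.001,-0.014,0],"rotation":[0,0,0]},{"translation":[0.001,-0.014,0],"rotation":[0,0,0]},{"translation":[0.001,-0.014,0],"rotation":[0,0,0]},{"translation":[0.001,-0.014,0],"rotation":[0,0,0]},{"translation":[0.001,-0.014,0],"rotation":[0,0,0]},{"translation":[0.001,-0.014,0],"rotation":[0,0,0]},{"translation":[0.001,-0.014,0],"rotation":[0,0,0]}]}}

```text
t: 25.45
eef_pos: [0.5391, -0.0893, 0.0348]
ee_rot: [-3.139, 0.002, -1.457]
force: [-0.4, 17.2, 5.3]
width: 0.0149
gripper_force: 45.0
```

Call:
{"method": "apply_moves", "body": {"steps": [{"translation":[0,0.005,0],"rotation":[0,0,0]},{"translation":[0,0.005,0],"rotation":[0,0,0]},{"translation":[0,0.005,0],"rotation":[0,0,0]},{"translation":[0,0.03,0.02],"rotation":[0,0,0]},{"translation":[0,0.09,0.1],"rotation":[0,0,0]},{"translation":[0,0.16,0.22],"rotation":[0,0,0]},{"translation":[0,0.22,0.34],"rotation":[0,0,0]},{"translation":[0,0.24,0.48],"rotation":[0,0,0]},{"translation":[0,0.24,0.62],"rotation":[0,0,0]},{"translation":[0,0.24,0.76],"rotation":[0,0,0]}], "jaw": -0.2}}

```text
t: 26.28
eef_pos: [0.5373, -0.0315, 0.2264]
ee_rot: [3.141, -0.0, -1.457]
force: [1.2, 0.4, -0.3]
width: 0.0527
gripper_force: 0.0
```

Call:
{"method": "apply_moves", "body": {"steps": [{"translation":[0,0,0.14],"rotation":[0,0,0]},{"translation":[0,0,0.28],"rotation":[0,0,0]},{"translation":[0,0,0.42],"rotation":[0,0,0]},{"translation":[0,-0.1,0.52],"rotation":[0,0,0]},{"translation":[0,-0.22,0.52],"rotation":[0,0,0]},{"translation":[0,-0.34,0.52],"rotation":[0,0,0]},{"translation":[0,-0.38,0.52],"rotation":[0,0,0]},{"translation":[0,-0.4,0.52],"rotation":[0,0,0]},{"translation":[0,-0.4,0.52],"rotation":[0,0,0]},{"translation":[0,-0.4,0.52],"rotation":[0,0,0]}]}}

```text
t: 27.12
eef_pos: [0.5378, -0.1315, 0.3541]
ee_rot: [3.141, 0.0, -1.458]
force: [-0.2, 0.7, -0.6]
width: 0.0525
gripper_force: 0.0
```

Run:
```python
from station import *
from h import *
s=get_state();print(s['t'],s['eef_pos'],s['ee_rot'],s['width'])
m=camera_model("wrist");a=grab_frame("wrist");A=cv2.resize(a,(800,600))
np.save("w6.npy",m,allow_pickle=True)
cv2.imwrite("pics/w6.png",A)
```

```text
27.1167 [ 0.53783244 -0.13145527  0.35413597] [ 3.14110442e+00  1.36072194e-04 -1.45835340e+00] 0.05253816313854831
```

View pics/w6.png

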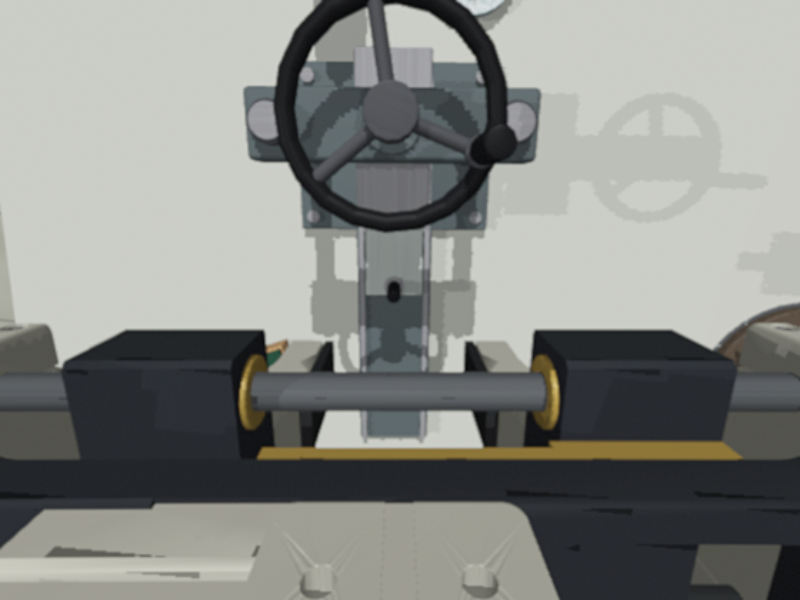

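The wheel rim spans columns 275–507 with its bottom at row 230, the hub is at (391,110), and the crank grip's top is at (500,141). The carrier is in.

Run:
```python
from h import *
from scipy.optimize import least_squares
m=np.load("w6.npy",allow_pickle=True).item()
g=cv2.cvtColor(cv2.imread("pics/w6.png"),cv2.COLOR_BGR2GRAY).astype(int)
print([c for c in range(255,300) if g[60,c]<60][:1],[c for c in range(480,530) if g[60,c]<60][-1:], [r for r in range(200,245) if g[r,391]<60][0::100],[r for r in range(200,245) if g[r,391]<60][-1:])
th=np.linspace(0,2*np.pi,721)
def ext(p):
    P=np.c_[p[0]+.0725*np.cos(th),p[1]+.0725*np.sin(th),0*th+p[2]]
    u=proj(m,P)/.7; return u[:,0].min(),u[:,0].max(),u[:,1].max()
f=lambda p:np.array(ext(p))-[275,507,230.5]
r=least_squares(f,[.555,-.247,.24]);print("centre",r.x.round(4),r.fun)
for z in (.24,.231,.222): 
    q=least_squares(lambda p:f([p[0],p[1],z]),[.555,-.247]);print(z,q.x.round(4),q.fun.round(1))
for z in (.297,.288,.279): print("grip top",z,back(m,np.array([[501,139]])*.7,z).round(4))
print(proj(m,[[.556,-.2464,.246]])/.7)
```

```text
[283] [497] [213] [230]
centre [ 0.5544 -0.2443  0.2294] [-1.70530257e-13  5.68434189e-14 -2.84217094e-14]
0.24 [ 0.5543 -0.2448] [-4.9  4.9  0.8]
0.231 [ 0.5544 -0.2444] [-0.7  0.7  0.1]
0.222 [ 0.5545 -0.2439] [ 3.1 -3.1 -0.5]
grip top 0.297 [[ 0.4981 -0.228   0.297 ]]
grip top 0.288 [[ 0.4962 -0.2292  0.288 ]]
grip top 0.279 [[ 0.4942 -0.2305  0.279 ]]
[[388.34901082 104.37450884]]
```

Run:
```python
from station import *
from h import *
from scipy.optimize import least_squares
ms=[camera_model("top"),camera_model("scene"),np.load("w6.npy",allow_pickle=True).item()]
im=[cv2.imread("pics/raw_top2.png"),cv2.imread("pics/raw_scene.png"),cv2.resize(cv2.imread("pics/w6.png"),(560,420),interpolation=3)]
T,P=np.meshgrid(np.linspace(0,2*np.pi,361),np.linspace(0,2*np.pi,37));T=T.ravel();P=P.ravel()
bins=np.linspace(-np.pi,np.pi,73)
def sil(m,p,rt=.0065):
    X=np.c_[p[0]+(.0725-rt+rt*np.cos(P))*np.cos(T),p[1]+(.0725-rt+rt*np.cos(P))*np.sin(T),p[2]+rt*np.sin(P)]
    return proj(m,X)
p0=np.array([.5545,-.245,.236]);C=[];obs=[]
for m,I in zip(ms,im):
    g=cv2.GaussianBlur(cv2.cvtColor(I,6),(3,3),0).astype(float)
    c=sil(m,p0).mean(0);o=[]
    for a in bins[:-1]+np.pi/72:
        u=sil(m,p0)-c;aa=np.arctan2(u[:,1],u[:,0]);k=abs(np.angle(np.exp(1j*(aa-a))))<.05
        r0=np.hypot(*u[k].T).max();rr=np.arange(r0-5,r0+5,.25)
        xy=c+rr[:,None]*[np.cos(a),np.sin(a)]
        if xy.min()<2 or (xy>[557,417]).any(): o.append(np.nan);continue
        v=cv2.remap(g.astype(np.float32),xy[:,0].astype(np.float32)[None],xy[:,1].astype(np.float32)[None],1)[0]
        d=v[6:]-v[:-6];i=d.argmax();o.append(rr[i+3] if d[i]>35 else np.nan)
    C.append(c);obs.append(np.array(o));print(np.isfinite(o).sum())
def res(p,which):
    e=[]
    for j in which:
        u=sil(ms[j],p)-C[j];aa=np.arctan2(u[:,1],u[:,0]);r=np.hypot(*u.T)
        k=np.digitize(aa,np.linspace(-np.pi,np.pi,73))-1
        mx=np.array([r[k==i].max() for i in range(72)])
        e.append((mx-obs[j])[np.isfinite(obs[j])])
    return np.concatenate(e)
for w in ([0],[1],[2],[0,1,2]):
    s=least_squares(res,p0,args=(w,),loss='soft_l1',f_scale=.5,diff_step=1e-3);print(w,s.x.round(4),abs(s.fun).mean().round(2))
```

```text
37
58
45
[0] [ 0.5558 -0.2458  0.2274] 0.24
[1] [ 0.5574 -0.2439  0.2347] 0.69
[2] [ 0.5547 -0.2439  0.2298] 0.33
[0, 1, 2] [ 0.5545 -0.2441  0.2315] 0.59
```

Call:
{"method": "apply_moves", "body": {"steps": [{"translation":[-0.04,-0.1,0],"rotation":[0,0,0]},{"translation":[-0.08,-0.2,0],"rotation":[0,0,0]},{"translation":[-0.12,-0.3,0],"rotation":[0,0,0]},{"translation":[-0.16,-0.392,0],"rotation":[0,0,0]},{"translation":[-0.16,-0.392,-0.06],"rotation":[0,0,0]},{"translation":[-0.16,-0.392,-0.14],"rotation":[0,0,0]},{"translation":[-0.16,-0.392,-0.23],"rotation":[0,0,0]},{"translation":[-0.16,-0.392,-0.32],"rotation":[0,0,0]},{"translation":[-0.16,-0.392,-0.38],"rotation":[0,0,0]},{"translation":[-0.16,-0.392,-0.41],"rotation":[0,0,0]}]}}

```text
t: 28.0
eef_pos: [0.4972, -0.2285, 0.2495]
ee_rot: [3.139, 0.001, -1.457]
force: [-0.3, -0.5, 1.1]
width: 0.0522
gripper_force: 0.0
```

Call:
{"method": "apply_moves", "body": {"steps": [{"translation":[0,0,0],"rotation":[0,0,0]},{"translation":[0,0,0],"rotation":[0,0,0]},{"translation":[0,0,0],"rotation":[0,0,0]},{"translation":[0,0,0],"rotation":[0,0,0]},{"translation":[0,0,0],"rotation":[0,0,0]},{"translation":[0,0,0],"rotation":[0,0,0]},{"translation":[0,0,0],"rotation":[0,0,0]},{"translation":[0,0,0],"rotation":[0,0,0]},{"translation":[0,0,0],"rotation":[0,0,0]},{"translation":[0,0,0],"rotation":[0,0,0]}], "jaw": 1, "newtons": 35}}

```text
t: 28.83
eef_pos: [0.4979, -0.2298, 0.2524]
ee_rot: [-3.141, -0.0, -1.458]
force: [-3.2, 1.9, 6.4]
width: 0.0174
gripper_force: 35.0
```

```bash
cat > arc.py <<'E'
import sys,numpy as np
# arc.py phi0_deg step_deg n : offsets (scaled) ; + = CCW (platen up)
p0,st=map(float,sys.argv[1:3]);n=int(sys.argv[3])
d=np.radians(np.minimum(np.arange(1,11),n)*st);p=np.radians(p0)
o=np.c_[.06*(np.cos(p+d)-np.cos(p)),.06*(np.sin(p+d)-np.sin(p)),.009*d/2/np.pi]/.25
print("end",p0+np.degrees(d[-1]))
print([list(map(float,r)) for r in o.round(3)])
E
python3 arc.py 164.6 10 9; python3 arc.py 254.6 10 9;python3 arc.py 344.6 10 9
```

```text
end 254.6
[[-0.008, -0.041, 0.001], [-0.008, -0.083, 0.002], [-0.001, -0.124, 0.003], [0.013, -0.164, 0.004], [0.034, -0.2, 0.005], [0.06, -0.232, 0.006], [0.092, -0.259, 0.007], [0.128, -0.281, 0.008], [0.168, -0.295, 0.009], [0.168, -0.295, 0.009]]
end 344.6
[[0.041, -0.008, 0.001], [0.083, -0.008, 0.002], [0.124, -0.001, 0.003], [0.164, 0.013, 0.004], [0.2, 0.034, 0.005], [0.232, 0.06, 0.006], [0.259, 0.092, 0.007], [0.281, 0.128, 0.008], [0.295, 0.168, 0.009], [0.295, 0.168, 0.009]]
end 434.6
[[0.008, 0.041, 0.001], [0.008, 0.083, 0.002], [0.001, 0.124, 0.003], [-0.013, 0.164, 0.004], [-0.034, 0.2, 0.005], [-0.06, 0.232, 0.006], [-0.092, 0.259, 0.007], [-0.128, 0.281, 0.008], [-0.168, 0.295, 0.009], [-0.168, 0.295, 0.009]]
```

Call:
{"method": "apply_moves", "body": {"steps": [{"translation":[-0.008,-0.041,0.001],"rotation":[0,0,0]},{"translation":[-0.008,-0.083,0.002],"rotation":[0,0,0]},{"translation":[-0.001,-0.124,0.003],"rotation":[0,0,0]},{"translation":[0.013,-0.164,0.004],"rotation":[0,0,0]},{"translation":[0.034,-0.2,0.005],"rotation":[0,0,0]},{"translation":[0.06,-0.232,0.006],"rotation":[0,0,0]},{"translation":[0.092,-0.259,0.007],"rotation":[0,0,0]},{"translation":[0.128,-0.281,0.008],"rotation":[0,0,0]},{"translation":[0.168,-0.295,0.009],"rotation":[0,0,0]},{"translation":[0.168,-0.295,0.009],"rotation":[0,0,0]}]}}

```text
t: 29.67
eef_pos: [0.5431, -0.3046, 0.2547]
ee_rot: [-3.139, -0.001, -1.458]
force: [2.4, 3.3, 8.1]
width: 0.0174
gripper_force: 35.0
```

Call:
{"method": "apply_moves", "body": {"steps": [{"translation":[0.041,-0.008,0.004],"rotation":[0,0,0]},{"translation":[0.083,-0.008,0.007],"rotation":[0,0,0]},{"translation":[0.124,-0.001,0.009],"rotation":[0,0,0]},{"translation":[0.164,0.013,0.01],"rotation":[0,0,0]},{"translation":[0.2,0.034,0.011],"rotation":[0,0,0]},{"translation":[0.232,0.06,0.012],"rotation":[0,0,0]},{"translation":[0.259,0.092,0.013],"rotation":[0,0,0]},{"translation":[0.281,0.128,0.014],"rotation":[0,0,0]},{"translation":[0.295,0.168,0.015],"rotation":[0,0,0]},{"translation":[0.295,0.168,0.015],"rotation":[0,0,0]}]}}

```text
t: 30.5
eef_pos: [0.6139, -0.2605, 0.257]
ee_rot: [3.139, 0.0, -1.457]
force: [-3.9, 1.6, 1.6]
width: 0.0175
gripper_force: 35.0
```

Call:
{"method": "apply_moves", "body": {"steps": [{"translation":[0.008,0.041,0.001],"rotation":[0,0,0]},{"translation":[0.008,0.083,0.002],"rotation":[0,0,0]},{"translation":[0.001,0.124,0.003],"rotation":[0,0,0]},{"translation":[-0.013,0.164,0.004],"rotation":[0,0,0]},{"translation":[-0.034,0.2,0.005],"rotation":[0,0,0]},{"translation":[-0.06,0.232,0.006],"rotation":[0,0,0]},{"translation":[-0.092,0.259,0.007],"rotation":[0,0,0]},{"translation":[-0.128,0.281,0.008],"rotation":[0,0,0]},{"translation":[-0.168,0.295,0.009],"rotation":[0,0,0]},{"translation":[-0.168,0.295,0.009],"rotation":[0,0,0]}]}}

```text
t: 31.33
eef_pos: [0.5702, -0.1868, 0.261]
ee_rot: [-3.14, 0.0, -1.457]
force: [-0.6, -0.1, 0.1]
width: 0.0003
gripper_force: 0.0
```

The fingers slipped off the grip, probably at the top stop, so I rise and look.

Call:
{"method": "apply_moves", "body": {"steps": [{"translation":[0,0,0.06],"rotation":[0,0,0]},{"translation":[0,0,0.14],"rotation":[0,0,0]},{"translation":[0,0,0.24],"rotation":[0,0,0]},{"translation":[0,0.05,0.32],"rotation":[0,0,0]},{"translation":[0,0.12,0.38],"rotation":[0,0,0]},{"translation":[-0.05,0.2,0.4],"rotation":[0,0,0]},{"translation":[-0.1,0.24,0.4],"rotation":[0,0,0]},{"translation":[-0.13,0.24,0.4],"rotation":[0,0,0]},{"translation":[-0.13,0.24,0.4],"rotation":[0,0,0]},{"translation":[-0.13,0.24,0.4],"rotation":[0,0,0]}], "jaw": -0.2}}

```text
t: 32.17
eef_pos: [0.5391, -0.128, 0.3605]
ee_rot: [-3.141, -0.0, -1.457]
force: [0.9, 0.0, 0.7]
width: 0.052
gripper_force: 0.0
```

Run:
```python
from station import *
from h import *
s=get_state();print(s['t'],s['eef_pos'],s['ee_rot'],s['width'])
m=camera_model("wrist");a=grab_frame("wrist");A=cv2.resize(a,(800,600))
np.save("w7.npy",m,allow_pickle=True)
cv2.imwrite("pics/w7.png",A)
c=[.5559,-.2452]
for z in (.24,.235):
  print(z)
  for d in range(-20,100,20):
    r=np.radians(d);print(d,(proj(m,[[c[0]+.06*np.cos(r),c[1]+.06*np.sin(r),z+.057]])/.7).round(0))
```

```text
32.1667 [ 0.53910555 -0.12802522  0.36050708] [-3.14064160e+00 -1.95469598e-04 -1.45739832e+00] 0.052030414088555535
0.24
-20 [[274.  17.]]
0 [[265.  65.]]
20 [[271. 113.]]
40 [[291. 154.]]
60 [[321. 185.]]
80 [[358. 204.]]
0.235
-20 [[277.  22.]]
0 [[268.  68.]]
20 [[274. 114.]]
40 [[293. 155.]]
60 [[323. 185.]]
80 [[359. 204.]]
```

View pics/w7.png

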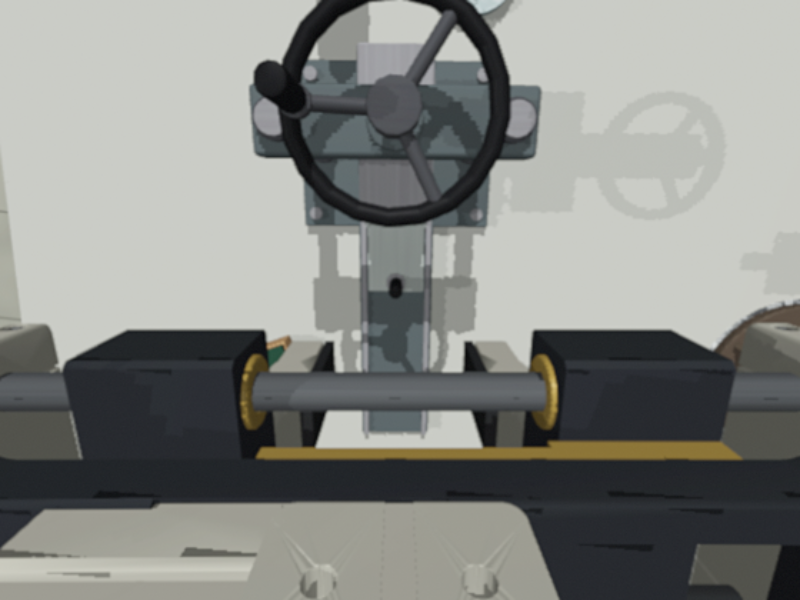

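The grip now sits at about 5° world, with its top at (269,76). That is the press's +x axis, so the screw is at its top stop, screw = 0. I regrip there and wind a known 1040° from zero.

Call:
{"method": "apply_moves", "body": {"steps": [{"translation":[0.08,-0.12,0],"rotation":[0,0,0]},{"translation":[0.16,-0.23,0],"rotation":[0,0,0]},{"translation":[0.24,-0.34,0],"rotation":[0,0,0]},{"translation":[0.306,-0.444,0],"rotation":[0,0,0]},{"translation":[0.306,-0.444,-0.06],"rotation":[0,0,0]},{"translation":[0.306,-0.444,-0.15],"rotation":[0,0,0]},{"translation":[0.306,-0.444,-0.24],"rotation":[0,0,0]},{"translation":[0.306,-0.444,-0.32],"rotation":[0,0,0]},{"translation":[0.306,-0.444,-0.37],"rotation":[0,0,0]},{"translation":[0.306,-0.444,-0.397],"rotation":[0,0,0]}]}}

```text
t: 33.05
eef_pos: [0.6151, -0.2395, 0.2575]
ee_rot: [3.137, 0.001, -1.459]
force: [-0.7, 0.4, 0.4]
width: 0.0526
gripper_force: 0.0
```

Call:
{"method": "apply_moves", "body": {"steps": [{"translation":[0,0,0],"rotation":[0,0,0]},{"translation":[0,0,0],"rotation":[0,0,0]},{"translation":[0,0,0],"rotation":[0,0,0]},{"translation":[0,0,0],"rotation":[0,0,0]},{"translation":[0,0,0],"rotation":[0,0,0]},{"translation":[0,0,0],"rotation":[0,0,0]},{"translation":[0,0,0],"rotation":[0,0,0]},{"translation":[0,0,0],"rotation":[0,0,0]},{"translation":[0,0,0],"rotation":[0,0,0]},{"translation":[0,0,0],"rotation":[0,0,0]}], "jaw": 1, "newtons": 40}}

```text
t: 33.88
eef_pos: [0.6152, -0.239, 0.2615]
ee_rot: [3.141, -0.0, -1.458]
force: [-5.4, -0.1, 5.8]
width: 0.0171
gripper_force: 40.0
```

```bash
for a in 6 -194 -394 -594 -794; do python3 arc.py $a -20 10; done; python3 arc.py -994 -15 3
```

```text
end -194.0
[[-0.006, -0.083, -0.002], [-0.04, -0.159, -0.004], [-0.098, -0.219, -0.006], [-0.173, -0.256, -0.008], [-0.255, -0.265, -0.01], [-0.336, -0.244, -0.012], [-0.405, -0.198, -0.014], [-0.454, -0.13, -0.016], [-0.477, -0.05, -0.018], [-0.472, 0.033, -0.02]]
end -394.0
[[0.034, 0.076, -0.002], [0.092, 0.136, -0.004], [0.167, 0.173, -0.006], [0.25, 0.181, -0.008], [0.33, 0.161, -0.01], [0.4, 0.115, -0.012], [0.449, 0.047, -0.014], [0.472, -0.033, -0.016], [0.466, -0.116, -0.018], [0.432, -0.192, -0.02]]
end -594.0
[[-0.058, -0.06, -0.002], [-0.133, -0.096, -0.004], [-0.216, -0.105, -0.006], [-0.297, -0.085, -0.008], [-0.366, -0.038, -0.01], [-0.415, 0.029, -0.012], [-0.438, 0.109, -0.014], [-0.432, 0.192, -0.016], [-0.398, 0.268, -0.018], [-0.34, 0.328, -0.02]]
end -794.0
[[0.075, 0.037, -0.002], [0.158, 0.045, -0.004], [0.239, 0.025, -0.006], [0.308, -0.022, -0.008], [0.357, -0.089, -0.01], [0.38, -0.169, -0.012], [0.374, -0.252, -0.014], [0.34, -0.328, -0.016], [0.282, -0.388, -0.018], [0.207, -0.425, -0.02]]
end -994.0
[[-0.083, -0.009, -0.002], [-0.164, 0.011, -0.004], [-0.233, 0.058, -0.006], [-0.282, 0.125, -0.008], [-0.305, 0.206, -0.01], [-0.299, 0.289, -0.012], [-0.265, 0.365, -0.014], [-0.207, 0.425, -0.016], [-0.132, 0.461, -0.018], [-0.049, 0.47, -0.02]]
end -1039.0
[[0.061, -0.012, -0.001], [0.117, -0.04, -0.003], [0.164, -0.082, -0.004], [0.164, -0.082, -0.004], [0.164, -0.082, -0.004], [0.164, -0.082, -0.004], [0.164, -0.082, -0.004], [0.164, -0.082, -0.004], [0.164, -0.082, -0.004], [0.164, -0.082, -0.004]]
```

Call:
{"method": "apply_moves", "body": {"steps": [{"translation":[-0.006,-0.083,-0.002],"rotation":[0,0,0]},{"translation":[-0.04,-0.159,-0.004],"rotation":[0,0,0]},{"translation":[-0.098,-0.219,-0.006],"rotation":[0,0,0]},{"translation":[-0.173,-0.256,-0.008],"rotation":[0,0,0]},{"translation":[-0.255,-0.265,-0.01],"rotation":[0,0,0]},{"translation":[-0.336,-0.244,-0.012],"rotation":[0,0,0]},{"translation":[-0.405,-0.198,-0.014],"rotation":[0,0,0]},{"translation":[-0.454,-0.13,-0.016],"rotation":[0,0,0]},{"translation":[-0.477,-0.05,-0.018],"rotation":[0,0,0]},{"translation":[-0.472,0.033,-0.02],"rotation":[0,0,0]}]}}

```text
t: 34.72
eef_pos: [0.4962, -0.2303, 0.2567]
ee_rot: [-3.141, -0.001, -1.459]
force: [2.0, -1.4, 1.4]
width: 0.0174
gripper_force: 40.0
```

Call:
{"method": "apply_moves", "body": {"steps": [{"translation":[0.034,0.076,-0.002],"rotation":[0,0,0]},{"translation":[0.092,0.136,-0.004],"rotation":[0,0,0]},{"translation":[0.167,0.173,-0.006],"rotation":[0,0,0]},{"translation":[0.25,0.181,-0.008],"rotation":[0,0,0]},{"translation":[0.33,0.161,-0.01],"rotation":[0,0,0]},{"translation":[0.4,0.115,-0.012],"rotation":[0,0,0]},{"translation":[0.449,0.047,-0.014],"rotation":[0,0,0]},{"translation":[0.472,-0.033,-0.016],"rotation":[0,0,0]},{"translation":[0.466,-0.116,-0.018],"rotation":[0,0,0]},{"translation":[0.432,-0.192,-0.02],"rotation":[0,0,0]}]}}

```text
t: 35.55
eef_pos: [0.6033, -0.2788, 0.2513]
ee_rot: [3.135, 0.002, -1.457]
force: [-22.5, 17.1, 19.5]
width: 0.0171
gripper_force: 40.0
```

Call:
{"method": "apply_moves", "body": {"steps": [{"translation":[-0.058,-0.06,-0.002],"rotation":[0,0,0]},{"translation":[-0.133,-0.096,-0.004],"rotation":[0,0,0]},{"translation":[-0.216,-0.105,-0.006],"rotation":[0,0,0]},{"translation":[-0.297,-0.085,-0.008],"rotation":[0,0,0]},{"translation":[-0.366,-0.038,-0.01],"rotation":[0,0,0]},{"translation":[-0.415,0.029,-0.012],"rotation":[0,0,0]},{"translation":[-0.438,0.109,-0.014],"rotation":[0,0,0]},{"translation":[-0.432,0.192,-0.016],"rotation":[0,0,0]},{"translation":[-0.398,0.268,-0.018],"rotation":[0,0,0]},{"translation":[-0.34,0.328,-0.02],"rotation":[0,0,0]}]}}

```text
t: 36.38
eef_pos: [0.5183, -0.1945, 0.2467]
ee_rot: [3.14, 0.002, -1.458]
force: [-2.4, 1.8, 3.9]
width: 0.0174
gripper_force: 40.0
```

Call:
{"method": "apply_moves", "body": {"steps": [{"translation":[0.075,0.037,-0.002],"rotation":[0,0,0]},{"translation":[0.158,0.045,-0.004],"rotation":[0,0,0]},{"translation":[0.239,0.025,-0.006],"rotation":[0,0,0]},{"translation":[0.308,-0.022,-0.008],"rotation":[0,0,0]},{"translation":[0.357,-0.089,-0.01],"rotation":[0,0,0]},{"translation":[0.38,-0.169,-0.012],"rotation":[0,0,0]},{"translation":[0.374,-0.252,-0.014],"rotation":[0,0,0]},{"translation":[0.34,-0.328,-0.016],"rotation":[0,0,0]},{"translation":[0.282,-0.388,-0.018],"rotation":[0,0,0]},{"translation":[0.207,-0.425,-0.02],"rotation":[0,0,0]}]}}

```text
t: 37.22
eef_pos: [0.5709, -0.3006, 0.2413]
ee_rot: [3.14, 0.005, -1.458]
force: [-9.7, 30.2, 19.9]
width: 0.0174
gripper_force: 40.0
```

```bash
for a in -794 -894; do python3 arc.py $a -10 10; done
```

```text
end -894.0
[[-0.041, -0.008, -0.001], [-0.083, -0.009, -0.002], [-0.124, -0.002, -0.003], [-0.164, 0.011, -0.004], [-0.2, 0.032, -0.005], [-0.233, 0.058, -0.006], [-0.26, 0.09, -0.007], [-0.282, 0.125, -0.008], [-0.297, 0.165, -0.009], [-0.305, 0.206, -0.01]]
end -994.0
[[-0.001, 0.042, -0.001], [0.006, 0.083, -0.002], [0.019, 0.123, -0.003], [0.04, 0.159, -0.004], [0.066, 0.192, -0.005], [0.098, 0.219, -0.006], [0.133, 0.241, -0.007], [0.173, 0.256, -0.008], [0.214, 0.264, -0.009], [0.255, 0.265, -0.01]]
```

Call:
{"method": "apply_moves", "body": {"steps": [{"translation":[-0.041,-0.008,-0.001],"rotation":[0,0,0]},{"translation":[-0.083,-0.009,-0.002],"rotation":[0,0,0]},{"translation":[-0.124,-0.002,-0.003],"rotation":[0,0,0]},{"translation":[-0.164,0.011,-0.004],"rotation":[0,0,0]},{"translation":[-0.2,0.032,-0.005],"rotation":[0,0,0]},{"translation":[-0.233,0.058,-0.006],"rotation":[0,0,0]},{"translation":[-0.26,0.09,-0.007],"rotation":[0,0,0]},{"translation":[-0.282,0.125,-0.008],"rotation":[0,0,0]},{"translation":[-0.297,0.165,-0.009],"rotation":[0,0,0]},{"translation":[-0.305,0.206,-0.01],"rotation":[0,0,0]}]}}

```text
t: 38.05
eef_pos: [0.4959, -0.2511, 0.2392]
ee_rot: [-3.141, -0.001, -1.458]
force: [0.4, -0.9, 6.9]
width: 0.0172
gripper_force: 40.0
```

Call:
{"method": "apply_moves", "body": {"steps": [{"translation":[-0.001,0.042,-0.001],"rotation":[0,0,0]},{"translation":[0.006,0.083,-0.002],"rotation":[0,0,0]},{"translation":[0.019,0.123,-0.003],"rotation":[0,0,0]},{"translation":[0.04,0.159,-0.004],"rotation":[0,0,0]},{"translation":[0.066,0.192,-0.005],"rotation":[0,0,0]},{"translation":[0.098,0.219,-0.006],"rotation":[0,0,0]},{"translation":[0.133,0.241,-0.007],"rotation":[0,0,0]},{"translation":[0.173,0.256,-0.008],"rotation":[0,0,0]},{"translation":[0.214,0.264,-0.009],"rotation":[0,0,0]},{"translation":[0.255,0.265,-0.01],"rotation":[0,0,0]}]}}

```text
t: 38.88
eef_pos: [0.5604, -0.1822, 0.2366]
ee_rot: [-3.14, 0.002, -1.457]
force: [-0.1, 8.5, 8.6]
width: 0.0174
gripper_force: 40.0
```

Call:
{"method": "apply_moves", "body": {"steps": [{"translation":[0.03,-0.004,-0.001],"rotation":[0,0,0]},{"translation":[0.061,-0.012,-0.001],"rotation":[0,0,0]},{"translation":[0.09,-0.025,-0.002],"rotation":[0,0,0]},{"translation":[0.117,-0.04,-0.003],"rotation":[0,0,0]},{"translation":[0.142,-0.06,-0.003],"rotation":[0,0,0]},{"translation":[0.164,-0.082,-0.004],"rotation":[0,0,0]},{"translation":[0.164,-0.082,-0.004],"rotation":[0,0,0]},{"translation":[0.164,-0.082,-0.004],"rotation":[0,0,0]},{"translation":[0.164,-0.082,-0.004],"rotation":[0,0,0]},{"translation":[0.164,-0.082,-0.004],"rotation":[0,0,0]}]}}

```text
t: 39.72
eef_pos: [0.6023, -0.2048, 0.2355]
ee_rot: [-3.139, -0.0, -1.457]
force: [3.9, 2.6, 4.6]
width: 0.0173
gripper_force: 40.0
```

```bash
python3 - <<'E'
from station import *
import numpy as np
s=get_state();d=s['eef_pos'][:2]-[.5559,-.2452];print(s['eef_pos'],s['force'],np.degrees(np.arctan2(d[1],d[0])),np.hypot(*d))
E
for a in 41 201 361 521; do python3 arc.py $a 16 10;done
```

```text
[ 0.60232844 -0.20475645  0.23548247] [3.92691702 2.62430446 4.5988125 ] 41.05893879086819 0.06157337793946699
end 201.0
[[-0.05, 0.044, 0.002], [-0.111, 0.072, 0.003], [-0.177, 0.083, 0.005], [-0.243, 0.074, 0.006], [-0.305, 0.048, 0.008], [-0.357, 0.006, 0.01], [-0.395, -0.048, 0.011], [-0.417, -0.112, 0.013], [-0.42, -0.178, 0.014], [-0.405, -0.243, 0.016]]
end 361.0
[[0.032, -0.058, 0.002], [0.08, -0.106, 0.003], [0.138, -0.138, 0.005], [0.203, -0.153, 0.006], [0.27, -0.15, 0.008], [0.333, -0.128, 0.01], [0.388, -0.09, 0.011], [0.43, -0.038, 0.013], [0.456, 0.024, 0.014], [0.464, 0.09, 0.016]]
end 521.0
[[-0.01, 0.066, 0.002], [-0.039, 0.127, 0.003], [-0.083, 0.177, 0.005], [-0.139, 0.213, 0.006], [-0.202, 0.233, 0.008], [-0.269, 0.234, 0.01], [-0.334, 0.217, 0.011], [-0.391, 0.182, 0.013], [-0.437, 0.133, 0.014], [-0.467, 0.074, 0.016]]
end 681.0
[[-0.013, -0.066, 0.002], [-0.007, -0.132, 0.003], [0.017, -0.194, 0.005], [0.057, -0.248, 0.006], [0.111, -0.288, 0.008], [0.173, -0.312, 0.01], [0.239, -0.318, 0.011], [0.305, -0.305, 0.013], [0.365, -0.275, 0.014], [0.413, -0.229, 0.016]]
```

The screw is at about 18.2 rad. I wind back up 480°.

Call:
{"method": "apply_moves", "body": {"steps": [{"translation":[-0.05,0.044,0.002],"rotation":[0,0,0]},{"translation":[-0.111,0.072,0.003],"rotation":[0,0,0]},{"translation":[-0.177,0.083,0.005],"rotation":[0,0,0]},{"translation":[-0.243,0.074,0.006],"rotation":[0,0,0]},{"translation":[-0.305,0.048,0.008],"rotation":[0,0,0]},{"translation":[-0.357,0.006,0.01],"rotation":[0,0,0]},{"translation":[-0.395,-0.048,0.011],"rotation":[0,0,0]},{"translation":[-0.417,-0.112,0.013],"rotation":[0,0,0]},{"translation":[-0.42,-0.178,0.014],"rotation":[0,0,0]},{"translation":[-0.405,-0.243,0.016],"rotation":[0,0,0]}]}}

```text
t: 40.55
eef_pos: [0.5, -0.2662, 0.2396]
ee_rot: [-3.139, -0.0, -1.457]
force: [9.6, 5.9, 1.8]
width: 0.0174
gripper_force: 40.0
```

Call:
{"method": "apply_moves", "body": {"steps": [{"translation":[0.032,-0.058,0.002],"rotation":[0,0,0]},{"translation":[0.08,-0.106,0.003],"rotation":[0,0,0]},{"translation":[0.138,-0.138,0.005],"rotation":[0,0,0]},{"translation":[0.203,-0.153,0.006],"rotation":[0,0,0]},{"translation":[0.27,-0.15,0.008],"rotation":[0,0,0]},{"translation":[0.333,-0.128,0.01],"rotation":[0,0,0]},{"translation":[0.388,-0.09,0.011],"rotation":[0,0,0]},{"translation":[0.43,-0.038,0.013],"rotation":[0,0,0]},{"translation":[0.456,0.024,0.014],"rotation":[0,0,0]},{"translation":[0.464,0.09,0.016],"rotation":[0,0,0]}]}}

```text
t: 41.38
eef_pos: [0.6153, -0.2436, 0.2434]
ee_rot: [3.139, -0.001, -1.458]
force: [-6.2, -1.9, 9.0]
width: 0.0172
gripper_force: 40.0
```

Call:
{"method": "apply_moves", "body": {"steps": [{"translation":[-0.01,0.066,0.002],"rotation":[0,0,0]},{"translation":[-0.039,0.127,0.003],"rotation":[0,0,0]},{"translation":[-0.083,0.177,0.005],"rotation":[0,0,0]},{"translation":[-0.139,0.213,0.006],"rotation":[0,0,0]},{"translation":[-0.202,0.233,0.008],"rotation":[0,0,0]},{"translation":[-0.269,0.234,0.01],"rotation":[0,0,0]},{"translation":[-0.334,0.217,0.011],"rotation":[0,0,0]},{"translation":[-0.391,0.182,0.013],"rotation":[0,0,0]},{"translation":[-0.437,0.133,0.014],"rotation":[0,0,0]},{"translation":[-0.467,0.074,0.016],"rotation":[0,0,0]}]}}

```text
t: 42.22
eef_pos: [0.4976, -0.2245, 0.2475]
ee_rot: [-3.141, 0.0, -1.456]
force: [6.4, -0.9, -0.2]
width: 0.0173
gripper_force: 40.0
```

Call:
{"method": "apply_moves", "body": {"steps": [{"translation":[0,0,0],"rotation":[0,0,0]},{"translation":[0,0,0],"rotation":[0,0,0]},{"translation":[0,0,0.06],"rotation":[0,0,0]},{"translation":[0,0,0.16],"rotation":[0,0,0]},{"translation":[0,0,0.27],"rotation":[0,0,0]},{"translation":[0.03,0.1,0.32],"rotation":[0,0,0]},{"translation":[0.06,0.24,0.34],"rotation":[0,0,0]},{"translation":[0.1,0.38,0.34],"rotation":[0,0,0]},{"translation":[0.13,0.52,0.34],"rotation":[0,0,0]},{"translation":[0.16,0.66,0.34],"rotation":[0,0,0]}], "jaw": -0.2}}

```text
t: 43.05
eef_pos: [0.5389, -0.0581, 0.3311]
ee_rot: [3.14, 0.0, -1.458]
force: [0.5, 0.1, 0.4]
width: 0.0524
gripper_force: 0.0
```

Call:
{"method": "apply_moves", "body": {"steps": [{"translation":[0,0.08,0],"rotation":[0,0,0]},{"translation":[0,0.13,-0.1],"rotation":[0,0,0]},{"translation":[0,0.13,-0.24],"rotation":[0,0,0]},{"translation":[0,0.13,-0.38],"rotation":[0,0,0]},{"translation":[0,0.13,-0.52],"rotation":[0,0,0]},{"translation":[0,0.13,-0.66],"rotation":[0,0,0]},{"translation":[0,0.13,-0.78],"rotation":[0,0,0]},{"translation":[0,0.13,-0.84],"rotation":[0,0,0]},{"translation":[0,0.13,-0.84],"rotation":[0,0,0]},{"translation":[0,0.13,-0.84],"rotation":[0,0,0]}]}}

```text
t: 43.88
eef_pos: [0.5384, -0.0276, 0.1209]
ee_rot: [3.139, -0.001, -1.457]
force: [-0.4, -0.0, 0.4]
width: 0.0524
gripper_force: 0.0
```

Run:
```python
from station import *
from h import *
s=get_state();print(s['t'],s['eef_pos'],s['ee_rot'],s['width'])
t=grab_frame("scene");m=camera_model("scene")
cv2.imwrite("pics/s8.png",cv2.resize(t[150:290,140:340],(800,560),interpolation=2))
```

```text
43.8833 [ 0.53840333 -0.0275827   0.12092004] [ 3.13851978e+00 -8.31715833e-04 -1.45735484e+00] 0.052425518267114474
```

View pics/s8.png

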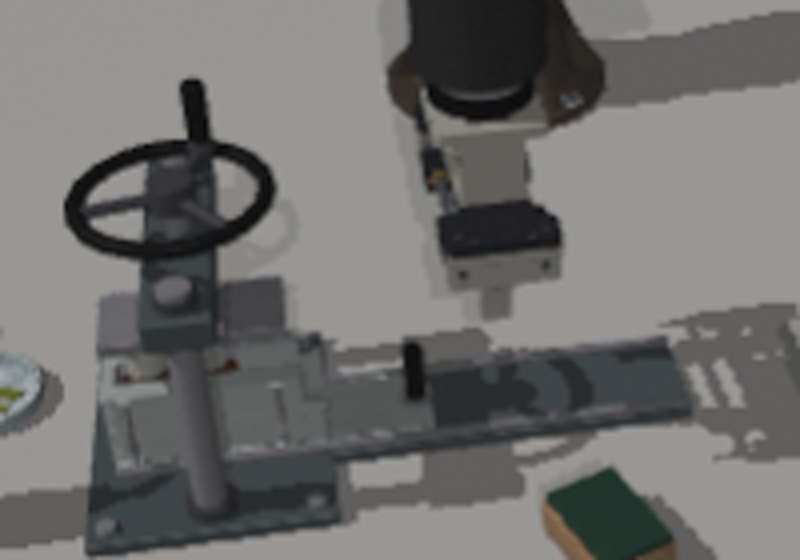

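The carrier is fully in, with the bottles under the raised platen and the post at (413,370).

Call:
{"method": "apply_moves", "body": {"steps": [{"translation":[0.003,0,-0.08],"rotation":[0,0,0]},{"translation":[0.003,0,-0.18],"rotation":[0,0,0]},{"translation":[0.003,0,-0.28],"rotation":[0,0,0]},{"translation":[0.003,-0.02,-0.335],"rotation":[0,0,0]},{"translation":[0.003,-0.08,-0.338],"rotation":[0,0,0]},{"translation":[0.003,-0.15,-0.338],"rotation":[0,0,0]},{"translation":[0.003,-0.21,-0.338],"rotation":[0,0,0]},{"translation":[0.003,-0.245,-0.338],"rotation":[0,0,0]},{"translation":[0.003,-0.245,-0.338],"rotation":[0,0,0]},{"translation":[0.003,-0.245,-0.338],"rotation":[0,0,0]}]}}

```text
t: 44.77
eef_pos: [0.5406, -0.0891, 0.0384]
ee_rot: [-3.14, 0.0, -1.459]
force: [0.2, -0.2, 0.1]
width: 0.0524
gripper_force: 0.0
```

Call:
{"method": "apply_moves", "body": {"steps": [{"translation":[0,0,0],"rotation":[0,0,0]},{"translation":[0,0,0],"rotation":[0,0,0]},{"translation":[0,0,0],"rotation":[0,0,0]},{"translation":[0,0,0],"rotation":[0,0,0]},{"translation":[0,0,0],"rotation":[0,0,0]},{"translation":[0,0,0],"rotation":[0,0,0]},{"translation":[0,0,0],"rotation":[0,0,0]},{"translation":[0,0,0],"rotation":[0,0,0]},{"translation":[0,0,0],"rotation":[0,0,0]},{"translation":[0,0,0],"rotation":[0,0,0]}], "jaw": 1, "newtons": 45}}

```text
t: 45.6
eef_pos: [0.539, -0.0889, 0.0372]
ee_rot: [3.14, 0.0, -1.458]
force: [-4.4, 2.5, 4.3]
width: 0.0148
gripper_force: 45.0
```

Call:
{"method": "apply_moves", "body": {"steps": [{"translation":[-0.002,0.02,0],"rotation":[0,0,0]},{"translation":[-0.006,0.06,0],"rotation":[0,0,0]},{"translation":[-0.011,0.105,0],"rotation":[0,0,0]},{"translation":[-0.016,0.15,0],"rotation":[0,0,0]},{"translation":[-0.021,0.195,0],"rotation":[0,0,0]},{"translation":[-0.026,0.24,0],"rotation":[0,0,0]},{"translation":[-0.031,0.285,0],"rotation":[0,0,0]},{"translation":[-0.036,0.33,0],"rotation":[0,0,0]},{"translation":[-0.041,0.375,0],"rotation":[0,0,0]},{"translation":[-0.045,0.42,0],"rotation":[0,0,0]}]}}

```text
t: 46.43
eef_pos: [0.528, 0.0152, 0.0372]
ee_rot: [3.14, -0.001, -1.458]
force: [-1.8, -7.1, 2.6]
width: 0.0152
gripper_force: 45.0
```

Call:
{"method": "apply_moves", "body": {"steps": [{"translation":[-0.005,0.045,0],"rotation":[0,0,0]},{"translation":[-0.01,0.09,0],"rotation":[0,0,0]},{"translation":[-0.015,0.135,0],"rotation":[0,0,0]},{"translation":[-0.02,0.18,0],"rotation":[0,0,0]},{"translation":[-0.025,0.225,0],"rotation":[0,0,0]},{"translation":[-0.029,0.27,0],"rotation":[0,0,0]},{"translation":[-0.034,0.315,0],"rotation":[0,0,0]},{"translation":[-0.038,0.355,0],"rotation":[0,0,0]},{"translation":[-0.042,0.385,0],"rotation":[0,0,0]},{"translation":[-0.044,0.41,0],"rotation":[0,0,0]}]}}

```text
t: 47.27
eef_pos: [0.5171, 0.1178, 0.0372]
ee_rot: [3.14, -0.002, -1.458]
force: [-0.6, -6.9, 3.6]
width: 0.0149
gripper_force: 45.0
```

Call:
{"method": "apply_moves", "body": {"steps": [{"translation":[0,0.0,0],"rotation":[0,0,0]},{"translation":[0,0,0],"rotation":[0,0,0]},{"translation":[0,0,0],"rotation":[0,0,0]},{"translation":[0,0,0.06],"rotation":[0,0,0]},{"translation":[0,0,0.16],"rotation":[0,0,0]},{"translation":[0,0,0.28],"rotation":[0,0,0]},{"translation":[0,0,0.4],"rotation":[0,0,0]},{"translation":[0,-0.04,0.5],"rotation":[0,0,0]},{"translation":[0,-0.06,0.56],"rotation":[0,0,0]},{"translation":[0,-0.06,0.56],"rotation":[0,0,0]}], "jaw": -0.2}}

```text
t: 48.1
eef_pos: [0.5198, 0.1035, 0.1814]
ee_rot: [-3.135, 0.002, -1.458]
force: [0.4, 0.5, -0.1]
width: 0.0526
gripper_force: 0.0
```

Run:
```python
from station import *
from h import *
s=get_state();print(s['t'],s['eef_pos'],s['ee_rot'],s['width'])
m=camera_model("wrist");a=grab_frame("wrist");A=cv2.resize(a,(800,600))
np.save("w9.npy",m,allow_pickle=True)
cv2.imwrite("pics/w9.png",A[:340])
print((proj(m,[[.5365,-.0755,.104],[.5323,-.032,.104]])/.7).round(0))
```

```text
48.1 [0.51975076 0.10354921 0.18138092] [-3.13467983e+00  2.23013387e-03 -1.45796408e+00] 0.05262004460972218
[[406. -55.]
 [404.  48.]]
```

View pics/w9.png

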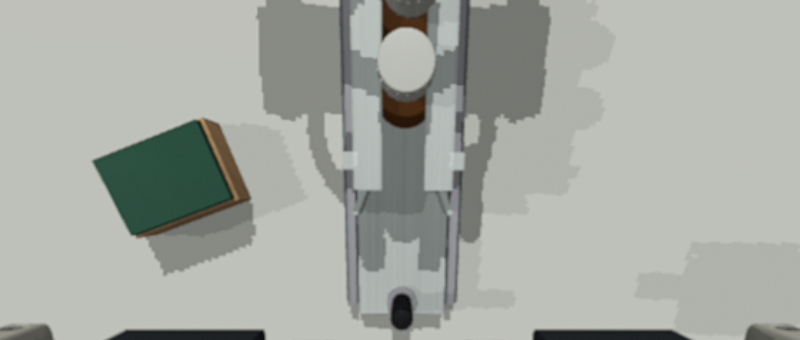

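Bottle b's cap is at (405,58) and the post top at (402,310). The carrier is out and both bottles stand upright.

Call:
{"method": "apply_moves", "body": {"steps": [{"translation":[0.007,-0.06,0],"rotation":[0,0,0]},{"translation":[0.014,-0.12,0],"rotation":[0,0,0]},{"translation":[0.022,-0.19,0],"rotation":[0,0,0]},{"translation":[0.03,-0.26,0],"rotation":[0,0,0]},{"translation":[0.038,-0.33,0],"rotation":[0,0,0]},{"translation":[0.046,-0.4,0],"rotation":[0,0,0]},{"translation":[0.053,-0.46,0],"rotation":[0,0,0]},{"translation":[0.06,-0.51,0],"rotation":[0,0,0]},{"translation":[0.063,-0.53,0],"rotation":[0,0,0]},{"translation":[0.063,-0.53,0],"rotation":[0,0,0]}]}}

```text
t: 48.98
eef_pos: [0.5332, -0.0299, 0.1766]
ee_rot: [3.141, -0.0, -1.459]
force: [-0.4, 0.5, 1.0]
width: 0.0527
gripper_force: 0.0
```

Run:
```python
from station import *
from h import *
s=get_state();print(s['t'],s['eef_pos'],s['ee_rot'],s['width'])
m9=np.load("w9.npy",allow_pickle=True).item();print("b",back(m9,np.array([[405,58]])*.7,.104).round(4))
m=camera_model("wrist");a=grab_frame("wrist");A=cv2.resize(a,(800,600))
print((proj(m,[[.5365,-.0755,.104],[.5319,-.029,.104]])/.7).round(0))
cv2.imwrite("pics/w10.png",A[:420])
np.save("w10.npy",m,allow_pickle=True)
```

```text
48.9833 [ 0.53317668 -0.02987626  0.17659838] [ 3.14065131e+00 -8.86667999e-05 -1.45930941e+00] 0.052655939519129946
b [[ 0.5311 -0.0278  0.104 ]]
[[400. 232.]
 [399. 313.]]
```

View pics/w10.png

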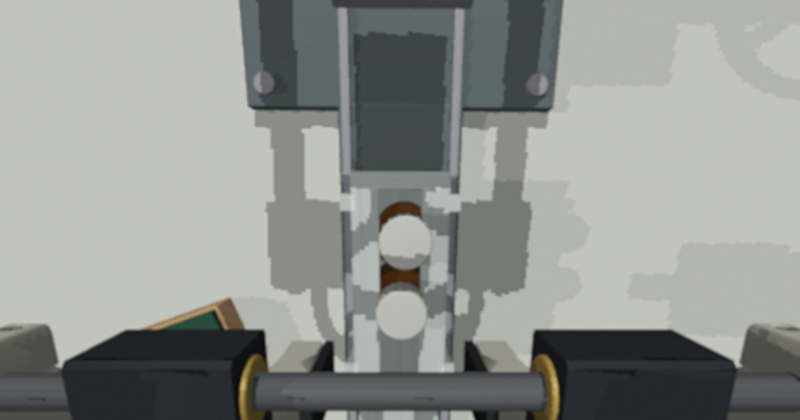

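The wrist view shows cap a at (405,241) and cap b at (401,315), which puts a at y≈-0.072 and b at y≈-0.029. Now I tug a.

Call:
{"method": "apply_moves", "body": {"steps": [{"translation":[0.004,-0.08,0],"rotation":[0,0,0]},{"translation":[0.007,-0.15,0],"rotation":[0,0,0]},{"translation":[0.007,-0.166,-0.02],"rotation":[0,0,0]},{"translation":[0.007,-0.166,-0.1],"rotation":[0,0,0]},{"translation":[0.007,-0.166,-0.18],"rotation":[0,0,0]},{"translation":[0.007,-0.166,-0.26],"rotation":[0,0,0]},{"translation":[0.007,-0.166,-0.33],"rotation":[0,0,0]},{"translation":[0.007,-0.166,-0.36],"rotation":[0,0,0]},{"translation":[0.007,-0.166,-0.372],"rotation":[0,0,0]},{"translation":[0.007,-0.166,-0.372],"rotation":[0,0,0]}]}}

```text
t: 49.87
eef_pos: [0.5349, -0.0701, 0.0839]
ee_rot: [3.141, -0.0, -1.457]
force: [0.4, -0.2, 0.1]
width: 0.0523
gripper_force: 0.0
```

Call:
{"method": "apply_moves", "body": {"steps": [{"translation":[0,0,0],"rotation":[0,0,0]},{"translation":[0,0,0],"rotation":[0,0,0]},{"translation":[0,0,0],"rotation":[0,0,0]},{"translation":[0,0,0],"rotation":[0,0,0]},{"translation":[0,0,0],"rotation":[0,0,0]},{"translation":[0,0,0],"rotation":[0,0,0]},{"translation":[0,0,0],"rotation":[0,0,0]},{"translation":[0,0,0],"rotation":[0,0,0]},{"translation":[0,0,0],"rotation":[0,0,0]},{"translation":[0,0,0],"rotation":[0,0,0]}], "jaw": 1, "newtons": 45}}

```text
t: 50.7
eef_pos: [0.5352, -0.0706, 0.0849]
ee_rot: [-3.141, -0.0, -1.458]
force: [-2.2, 0.8, 5.6]
width: 0.0291
gripper_force: 45.0
```

Call:
{"method": "apply_moves", "body": {"steps": [{"translation":[0,0,0.002],"rotation":[0,0,0]},{"translation":[0,0,0.004],"rotation":[0,0,0]},{"translation":[0,0,0.006],"rotation":[0,0,0]},{"translation":[0,0,0.008],"rotation":[0,0,0]},{"translation":[0,0,0.01],"rotation":[0,0,0]},{"translation":[0,0,0.012],"rotation":[0,0,0]},{"translation":[0,0,0.012],"rotation":[0,0,0]},{"translation":[0,0,0.012],"rotation":[0,0,0]},{"translation":[0,0,0.012],"rotation":[0,0,0]},{"translation":[0,0,0.012],"rotation":[0,0,0]}]}}

```text
t: 51.53
eef_pos: [0.535, -0.0705, 0.0873]
ee_rot: [-3.142, -0.0, -1.458]
force: [0.5, -0.3, -1.1]
width: 0.0292
gripper_force: 45.0
```

Call:
{"method": "apply_moves", "body": {"steps": [{"translation":[0,0,0.002],"rotation":[0,0,0]},{"translation":[0,0,0.004],"rotation":[0,0,0]},{"translation":[0,0,0.006],"rotation":[0,0,0]},{"translation":[0,0,0.008],"rotation":[0,0,0]},{"translation":[0,0,0.01],"rotation":[0,0,0]},{"translation":[0,0,0.014],"rotation":[0,0,0]},{"translation":[0,0,0.014],"rotation":[0,0,0]},{"translation":[0,0,0.014],"rotation":[0,0,0]},{"translation":[0,0,0.014],"rotation":[0,0,0]},{"translation":[0,0,0.014],"rotation":[0,0,0]}]}}

```text
t: 52.37
eef_pos: [0.5349, -0.0705, 0.0906]
ee_rot: [3.141, 0.0, -1.458]
force: [2.2, -1.8, -6.9]
width: 0.0291
gripper_force: 44.9
```

Call:
{"method": "apply_moves", "body": {"steps": [{"translation":[0,0,0.002],"rotation":[0,0,0]},{"translation":[0,0,0.004],"rotation":[0,0,0]},{"translation":[0,0,0.006],"rotation":[0,0,0]},{"translation":[0,0,0.007],"rotation":[0,0,0]},{"translation":[0,0,0.007],"rotation":[0,0,0]},{"translation":[0,0,0.007],"rotation":[0,0,0]},{"translation":[0,0,0.007],"rotation":[0,0,0]},{"translation":[0,0,0.007],"rotation":[0,0,0]},{"translation":[0,0,0.007],"rotation":[0,0,0]},{"translation":[0,0,0.007],"rotation":[0,0,0]}]}}

```text
t: 53.2
eef_pos: [0.5348, -0.0705, 0.0924]
ee_rot: [3.141, 0.0, -1.458]
force: [3.8, -0.6, -14.2]
width: 0.029
gripper_force: 44.9
```

Call:
{"method": "apply_moves", "body": {"steps": [{"translation":[0,0,0],"rotation":[0,0,0]},{"translation":[0,0,0],"rotation":[0,0,0]},{"translation":[0,0,0],"rotation":[0,0,0]},{"translation":[0,0,0],"rotation":[0,0,0]},{"translation":[0,0,0],"rotation":[0,0,0]},{"translation":[0,0,0],"rotation":[0,0,0]},{"translation":[0,0,0],"rotation":[0,0,0]},{"translation":[0,0,0],"rotation":[0,0,0]},{"translation":[0,0,0],"rotation":[0,0,0]},{"translation":[0,0,0],"rotation":[0,0,0]}]}}

```text
t: 54.03
eef_pos: [0.5349, -0.0705, 0.0925]
ee_rot: [3.141, 0.0, -1.458]
force: [2.2, 0.6, -13.9]
width: 0.0289
gripper_force: 44.9
```

Call:
{"method": "apply_moves", "body": {"steps": [{"translation":[0,0,-0.003],"rotation":[0,0,0]},{"translation":[0,0,-0.007],"rotation":[0,0,0]},{"translation":[0,0,-0.011],"rotation":[0,0,0]},{"translation":[0,0,-0.015],"rotation":[0,0,0]},{"translation":[0,0,-0.019],"rotation":[0,0,0]},{"translation":[0,0,-0.023],"rotation":[0,0,0]},{"translation":[0,0,-0.027],"rotation":[0,0,0]},{"translation":[0,0,-0.03],"rotation":[0,0,0]},{"translation":[0,0,-0.03],"rotation":[0,0,0]},{"translation":[0,0,-0.03],"rotation":[0,0,0]}]}}

```text
t: 54.87
eef_pos: [0.5351, -0.0705, 0.0852]
ee_rot: [-3.141, -0.0, -1.458]
force: [-0.6, 0.5, -1.5]
width: 0.0289
gripper_force: 45.0
```

Call:
{"method": "apply_moves", "body": {"steps": [{"translation":[0,0,0],"rotation":[0,0,0]},{"translation":[0,0,0],"rotation":[0,0,0]},{"translation":[0,0,0],"rotation":[0,0,0]},{"translation":[0,0,0],"rotation":[0,0,0]},{"translation":[0,0,0.03],"rotation":[0,0,0]},{"translation":[0,0,0.08],"rotation":[0,0,0]},{"translation":[0,0,0.14],"rotation":[0,0,0]},{"translation":[0,0,0.16],"rotation":[0,0,0]},{"translation":[-0.008,0.08,0.16],"rotation":[0,0,0]},{"translation":[-0.015,0.166,0.16],"rotation":[0,0,0]}], "jaw": -0.2}}

```text
t: 55.7
eef_pos: [0.5315, -0.0292, 0.1258]
ee_rot: [-3.14, 0.0, -1.46]
force: [-0.7, 0.1, 1.1]
width: 0.0524
gripper_force: 0.0
```

Call:
{"method": "apply_moves", "body": {"steps": [{"translation":[0,0,-0.02],"rotation":[0,0,0]},{"translation":[0,0,-0.05],"rotation":[0,0,0]},{"translation":[0,0,-0.09],"rotation":[0,0,0]},{"translation":[0,0,-0.13],"rotation":[0,0,0]},{"translation":[0,0,-0.154],"rotation":[0,0,0]},{"translation":[0,0,-0.16],"rotation":[0,0,0]},{"translation":[0,0,-0.16],"rotation":[0,0,0]},{"translation":[0,0,-0.16],"rotation":[0,0,0]},{"translation":[0,0,-0.16],"rotation":[0,0,0]},{"translation":[0,0,-0.16],"rotation":[0,0,0]}]}}

```text
t: 56.53
eef_pos: [0.5316, -0.029, 0.0855]
ee_rot: [-3.141, 0.0, -1.458]
force: [0.5, 0.5, -0.9]
width: 0.0529
gripper_force: 0.0
```

Call:
{"method": "apply_moves", "body": {"steps": [{"translation":[0,0,0],"rotation":[0,0,0]},{"translation":[0,0,0],"rotation":[0,0,0]},{"translation":[0,0,0],"rotation":[0,0,0]},{"translation":[0,0,0],"rotation":[0,0,0]},{"translation":[0,0,0],"rotation":[0,0,0]},{"translation":[0,0,0],"rotation":[0,0,0]},{"translation":[0,0,0],"rotation":[0,0,0]},{"translation":[0,0,0],"rotation":[0,0,0]},{"translation":[0,0,0],"rotation":[0,0,0]},{"translation":[0,0,0],"rotation":[0,0,0]}], "jaw": 1, "newtons": 45}}

```text
t: 57.37
eef_pos: [0.5314, -0.029, 0.0852]
ee_rot: [-3.141, 0.0, -1.458]
force: [-0.2, -0.4, 1.3]
width: 0.0288
gripper_force: 45.0
```

Call:
{"method": "apply_moves", "body": {"steps": [{"translation":[0,0,0.002],"rotation":[0,0,0]},{"translation":[0,0,0.004],"rotation":[0,0,0]},{"translation":[0,0,0.006],"rotation":[0,0,0]},{"translation":[0,0,0.008],"rotation":[0,0,0]},{"translation":[0,0,0.01],"rotation":[0,0,0]},{"translation":[0,0,0.012],"rotation":[0,0,0]},{"translation":[0,0,0.014],"rotation":[0,0,0]},{"translation":[0,0,0.016],"rotation":[0,0,0]},{"translation":[0,0,0.018],"rotation":[0,0,0]},{"translation":[0,0,0.018],"rotation":[0,0,0]}]}}

```text
t: 58.2
eef_pos: [0.5313, -0.029, 0.0897]
ee_rot: [-3.141, -0.0, -1.458]
force: [0.3, -0.1, -2.0]
width: 0.029
gripper_force: 45.0
```

Call:
{"method": "apply_moves", "body": {"steps": [{"translation":[0,0,0.002],"rotation":[0,0,0]},{"translation":[0,0,0.004],"rotation":[0,0,0]},{"translation":[0,0,0.006],"rotation":[0,0,0]},{"translation":[0,0,0.008],"rotation":[0,0,0]},{"translation":[0,0,0.01],"rotation":[0,0,0]},{"translation":[0,0,0.01],"rotation":[0,0,0]},{"translation":[0,0,0.01],"rotation":[0,0,0]},{"translation":[0,0,0.01],"rotation":[0,0,0]},{"translation":[0,0,0.01],"rotation":[0,0,0]},{"translation":[0,0,0.01],"rotation":[0,0,0]}]}}

```text
t: 59.03
eef_pos: [0.5312, -0.029, 0.0919]
ee_rot: [3.141, 0.0, -1.458]
force: [3.2, -0.0, -10.2]
width: 0.0295
gripper_force: 45.0
```

Call:
{"method": "apply_moves", "body": {"steps": [{"translation":[0,0,0.002],"rotation":[0,0,0]},{"translation":[0,0,0.004],"rotation":[0,0,0]},{"translation":[0,0,0.004],"rotation":[0,0,0]},{"translation":[0,0,0.004],"rotation":[0,0,0]},{"translation":[0,0,0.004],"rotation":[0,0,0]},{"translation":[0,0,0.004],"rotation":[0,0,0]},{"translation":[0,0,0.004],"rotation":[0,0,0]},{"translation":[0,0,0.004],"rotation":[0,0,0]},{"translation":[0,0,0.004],"rotation":[0,0,0]},{"translation":[0,0,0.004],"rotation":[0,0,0]}]}}

```text
t: 59.87
eef_pos: [0.5312, -0.029, 0.093]
ee_rot: [3.141, 0.0, -1.458]
force: [3.5, -0.7, -14.6]
width: 0.029
gripper_force: 45.0
```

Call:
{"method": "apply_moves", "body": {"steps": [{"translation":[0,0,0],"rotation":[0,0,0]},{"translation":[0,0,0],"rotation":[0,0,0]},{"translation":[0,0,0],"rotation":[0,0,0]},{"translation":[0,0,0],"rotation":[0,0,0]},{"translation":[0,0,0],"rotation":[0,0,0]},{"translation":[0,0,0],"rotation":[0,0,0]},{"translation":[0,0,0],"rotation":[0,0,0]},{"translation":[0,0,0],"rotation":[0,0,0]},{"translation":[0,0,0],"rotation":[0,0,0]},{"translation":[0,0,0],"rotation":[0,0,0]}]}}

```text
t: 60.7
eef_pos: [0.5312, -0.029, 0.093]
ee_rot: [3.141, 0.0, -1.458]
force: [4.0, -0.4, -13.6]
width: 0.0291
gripper_force: 45.0
```

Call:
{"method": "apply_moves", "body": {"steps": [{"translation":[0,0,-0.003],"rotation":[0,0,0]},{"translation":[0,0,-0.007],"rotation":[0,0,0]},{"translation":[0,0,-0.011],"rotation":[0,0,0]},{"translation":[0,0,-0.015],"rotation":[0,0,0]},{"translation":[0,0,-0.019],"rotation":[0,0,0]},{"translation":[0,0,-0.023],"rotation":[0,0,0]},{"translation":[0,0,-0.027],"rotation":[0,0,0]},{"translation":[0,0,-0.031],"rotation":[0,0,0]},{"translation":[0,0,-0.031],"rotation":[0,0,0]},{"translation":[0,0,-0.031],"rotation":[0,0,0]}]}}

```text
t: 61.53
eef_pos: [0.5313, -0.029, 0.0854]
ee_rot: [-3.142, -0.0, -1.458]
force: [0.1, 0.2, -1.2]
width: 0.0287
gripper_force: 45.0
```

Call:
{"method": "apply_moves", "body": {"steps": [{"translation":[0,0,0],"rotation":[0,0,0]},{"translation":[0,0,0],"rotation":[0,0,0]},{"translation":[0,0,0],"rotation":[0,0,0]},{"translation":[0,0,0],"rotation":[0,0,0]},{"translation":[0,0,0.04],"rotation":[0,0,0]},{"translation":[0,0,0.12],"rotation":[0,0,0]},{"translation":[0,0,0.22],"rotation":[0,0,0]},{"translation":[0.008,-0.004,0.32],"rotation":[0,0,0]},{"translation":[0.008,-0.004,0.366],"rotation":[0,0,0]},{"translation":[0.008,-0.004,0.366],"rotation":[0,0,0]}], "jaw": -0.2}}

```text
t: 62.37
eef_pos: [0.5353, -0.0298, 0.181]
ee_rot: [-3.135, 0.0, -1.457]
force: [-0.4, -0.3, 1.1]
width: 0.0523
gripper_force: 0.0
```

Run:
```python
from station import *
from h import *
s=get_state();print(s['t'],s['eef_pos'],s['width'],s['force'])
m=camera_model("wrist");A=cv2.resize(grab_frame("wrist"),(800,600))
W=cv2.imread("pics/w10.png");m0=np.load("w10.npy",allow_pickle=True).item()
for n,(u,v) in dict(a=(405,241),b=(401,315)).items():
    t=W[v-30:v+31,u-30:u+31]
    r=cv2.matchTemplate(A[150:400,330:480],t,cv2.TM_CCOEFF_NORMED);_,q,_,l=cv2.minMaxLoc(r)
    p=np.array([l[0]+330+30,l[1]+150+30]);print(n,q,back(m0,np.array([[u,v]])*.7,.104).round(4),back(m,p[None]*.7,.104).round(4))
cv2.imwrite("pics/w11.png",A)
# bystanders: compare top view with the first one
t=grab_frame("top");o=cv2.imread("pics/raw_top.png")
for n,(u,v) in dict(box=(275,181),dish=(414,240),pump=(427,194)).items():
    r=cv2.matchTemplate(t[v-35:v+36,u-35:u+36],o[v-20:v+21,u-20:u+21],cv2.TM_CCOEFF_NORMED);print(n,cv2.minMaxLoc(r)[1::2])
```

```text
62.3667 [ 0.53529492 -0.02981337  0.18104349] 0.05233537991330151 [-0.38229266 -0.30909519  1.12161881]
a 0.9908558130264282 [[ 0.5333 -0.0706  0.104 ]] [[ 0.5332 -0.0709  0.104 ]]
b 0.9882458448410034 [[ 0.5307 -0.0281  0.104 ]] [[ 0.5304 -0.0282  0.104 ]]
box (0.7814440131187439, (15, 15))
dish (0.9737280011177063, (15, 15))
pump (0.999757707118988, (15, 15))
```

```bash
python3 -c "
from station import *
print(job_done())"
```

```text
the job is handed in; nothing more can be done
None
```

I pressed both amber bottles, drew the carrier back out, tugged each cap in order with about 12–13 N, and handed in with both bottles standing in the carrier; no verdict came back, and "caps home" rests on the turn count and the tugs holding, not a direct reading.

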